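Charge the deburring tumbler from a hand shovel

TASK

Load the vibratory tumbler: lift its cover straight up off the two studs, keeping it level so that it does not cock and jam, and lay it flat in the middle of the cork mat, handle up. Then pick up the flat hand shovel and carry it level, press the blade's front edge down on the tub's rim and, keeping it at the rim, tip the shovel until all five brass clamps have slid into the tub; do not handle the clamps with the gripper. Finally set the empty shovel down flat on the bench, right way up; put things down rather than dropping them, and leave everything else on the bench where it is.

Things in the scene. Friction and masses are not known exactly. Their poses are not given: they have to be found in the camera images.
- tumbler: Bench-top vibratory deburring machine, fixed on the bench, at another place and yaw each time: grey base 190 x 150 mm, coil springs, and an open white tub on top, 155 mm high in all. Origin: centre of its underside, on the bench. The tub is 180 mm long along x and 140 mm wide along y outside, walls 7 mm, inside 61 mm deep; the control panel is on the -x end.
- tub_rim (a point): Centre of the tub's mouth, at rim height (155 mm above the bench); axes as the tumbler's. The free long rims run along x at y = +-70 mm (outer face). On a lug at each end, at x = +-106 mm, y = 0, an upright 8 mm steel stud stands 32 mm above the rim, in the shovel's way at the short ends.
- cover: Loose flat aluminium cover, seated on the rim, axes parallel to the tumbler's: plate 178 x 140 x 8 mm with a tab at each end (246 mm over all along x), each with an 11 mm hole over a stud (1.5 mm play all round); 0.36 to 0.59 kg. Origin: centre of its underside. Free of the studs once raised by over 32 mm. Its wing nuts are already off.
- cover_grip (a point): Centre of the cover's black handle bar, 40 mm above the cover's underside: square bar 14 x 14 mm, 104 mm long along the cover's x, on two posts at x = +-43 mm, with 25 mm clear below it. Straight above the cover's centre of mass: held off-centre, the cover tilts.
- mat: Cork mat, fixed on the bench, 280 mm along x by 190 mm along y, 4 mm thick. Origin: centre of its underside. The cover belongs on it long side to long side; its centre may be off by 45 mm either way. The mat is on one side of the tumbler and the shovel on the other; which is which varies.
- shovel: Loose flat hand shovel of sheet steel, 0.28 kg, lying flat on the bench. Origin: centre of the blade's underside; x points out of the front edge, z up. Blade 105 mm long (x), 100 mm wide (y), 3 mm thick; side walls 18 mm high, 10 mm over the front 40 mm; back wall 26 mm high; none in front. The handle stands out behind (to -x), parallel to the blade.
- shovel_grip (a point): Middle of the shovel's wooden handle, 125 mm behind the blade's centre and 42 mm above the blade's underside. Handle: flat-sided bar, 24 mm wide (y), 22 mm high, from 72 to 182 mm behind the blade's centre. The handle may be gripped by its sides at any pitch.
- shovel_lip (a point): Middle of the shovel's front edge, on its underside, 52.5 mm ahead of the blade's centre; axes as the shovel's.
- clamp1_mid (a point): Loose brass saddle clamp with a flat foot 26 x 15 x 5 mm and a rounded hump, 13 mm high, 25 g; it starts on the shovel's blade, foot down. This point is its centre. The clamps begin to slide when the blade is tipped by 25 to 36 degrees, depending on the day's friction; at about 45 to 50 degrees all have slid off.
- clamp2_mid (a point): Loose brass saddle clamp with a flat foot 26 x 15 x 5 mm and a rounded hump, 13 mm high, 25 g; it starts on the shovel's blade, foot down. This point is its centre.
- clamp3_mid (a point): Loose brass saddle clamp with a flat foot 26 x 15 x 5 mm and a rounded hump, 13 mm high, 25 g; it starts on the shovel's blade, foot down. This point is its centre.
- clamp4_mid (a point): Loose brass saddle clamp with a flat foot 26 x 15 x 5 mm and a rounded hump, 13 mm high, 25 g; it starts on the shovel's blade, foot down. This point is its centre.
- clamp5_mid (a point): Loose brass saddle clamp with a flat foot 26 x 15 x 5 mm and a rounded hump, 13 mm high, 25 g; it starts on the shovel's blade, foot down. This point is its centre.
- wingnut1: Steel wing nut, about 38 mm across, 19 mm high, on the bench beside the tumbler's +y side. Leave alone.
- wingnut2: Steel wing nut, about 38 mm across, 19 mm high, on the bench beside the tumbler's -y side. Leave alone.
- soap: White plastic bottle, 56 mm across and 175 mm tall, standing close behind the tumbler's +x end. Origin at its foot. Leave alone.
- spool: Wire spool 80 mm across, 50 mm high, standing close to the near (-x) end of the mat. Origin at its foot. Leave alone.
- glue: Glue bottle 44 mm across, 130 mm tall, standing close in front of the shovel's blade. Origin at its foot. Leave alone.
- pliers: Pliers with red grips, about 155 mm long (along their x), 13 mm high, lying across, close in front of the tumbler's -x end. Leave alone.
- hammer: Hammer lying on the bench at the robot's right. Leave alone.
Things that resemble listed ones, but are neither listed nor needed, are in the scene too. What is shaped like the cover but blue is not meant.

How it is judged:
By the outcome, as a careful person would: the job done as asked, in the order asked, and still so for the second after the job is handed in, with the robot touching nothing.
It also fails if it takes over 72 s, if anything falls off the work surface, if the arm or the gripper's body presses on something with over 40 N, if the wrist force passes 120 N, or if a joint passes its speed limit or range.

ROBOT

A 6-joint arm with a two-finger parallel gripper is mounted at the origin on the work surface. World frame = base frame: x ahead of the robot, y to its left, z up, the work surface at z = 0. Lengths are in mm, angles in degrees, forces in N, time in s.
With the tool pointing down it reaches from about 375 to 975 mm from the base axis. Payload 3.8 kg.
Tool frame: the origin (TCP) lies midway between the tips of the shut fingers; the grasp point (between the pads) lies 19 mm behind it; x points along the fingers, z is the direction in which the jaws open and shut, and the axes are right-handed (so a half turn about x gives the same grasp; the last joint's range is limited). The gripper opens to 88 mm and grips with 3 to 60 N. Pads are 18 mm wide; open, the fingers measure 123 mm over their backs; the gripper's body (75 mm by 187 mm) begins 45 mm behind the grasp point.
Start: joints at [-70.525, 15.12, 91.902, -0, 72.978, -2.114], TCP at [248.358, -627.643, 238.706] pointing down, gripper open.
Joint ranges: [-150.88, 150.88], [-54.13, 125.18], [17.81, 147.31], [-75.09, 255.09], [0, 152.58], [-146.25, 146.25]. Speed limits (degrees/s): [147.25, 147.25, 180, 180, 180, 180].

INTERFACE

Orientations are given as [roll, pitch, yaw] about the fixed x, y, z axes, in that order (R = Rz(yaw) Ry(pitch) Rx(roll)).
In Python, from bench import sensors, vision, job gives the robot as it stands.
- The arm moves only by the tool servo_tool, never from a script. Its argument "motion" is a list of rows, each a list of 3 entries, a list of its own where there are three numbers: the shift along the world's x, y, z in units of 40 mm (1.0 is 40 mm), then the turn, a rotation vector about the world's x, y, z in units of 10 degrees (1.0 is 10 degrees), then the finger opening in mm, from 0 to 88.1. In form: [[[dx, dy, dz], [wx, wy, wz], jaw], ...]. A call has 1 to 20 rows; each row shifts and turns the pose as measured when the row begins; what a row does not reach is not made up. A row lasts 1/8 s, in which the tool goes at most 62.5 mm and 10.7 degrees, less where a joint would pass 70% of its speed; a pose out of reach is approached as far as the arm can. A call is refused whole if a number of a shift passes 1 or a number of a turn 1, either way. A call with a gripper value outside its range is refused whole. The fingers move at their own pace and stop on an object; "grip_force" is the grip in N (left out, the last holds). Time passes only in rows, so rows that do not move let the fingers close. It gives the time, the measured TCP pose, the force and the opening at its end, in the units of the state.
- sensors.observe(): the state, without advancing time (a new reading comes with each control period).
- vision.capture(name): name is "side" or "top"; returns a dict with "color" (420x560x3 uint8, red, green, blue), "range_z" (420x560 float32, mm along the optical axis (not along the pixel's ray), 0 where there is no reading), "camera_matrix" (3x3 intrinsics, pixels), "rvec" (rotation vector, rad) and "tvec" (3), from world to camera coordinates, as OpenCV has them. Camera axes: x right, y down, z forward; pixel columns grow to the right and rows downward; lengths in mm; the calibration is good to about 2 mm. A picture is of the moment at which its call begins.
- job.hand_in(): hands the job in, once; it reports no verdict.
The state is a dict: "t": time; "qpos": joint angles; "joint_vel": joint speeds; "joint_torque": joint torques, N m; "eef_pos": TCP position; "tcp_rot": TCP orientation; "contact_force": force on the tool from outside, world axes, zero at the start; "ft_torque": the same for the moment, N m; "gripper_width": opening from 0.0 (shut) to 1.0 (fully open).
Only numpy, scipy, OpenCV 4.12 (cv2) and the standard library are available. Lean on these libraries where they do the work, as an engineer would, in place of code of your own. Each camera call takes 0.05 s, during which the arm holds its last target.

## Working session

There is one attempt and no reset: what is moved stays moved. The work goes in short steps, Python scripts to look and compute and a tool call to move; the robot and the scene stay as the last step left them, time stands still between calls to the robot, and variables do not carry over. Pictures are saved under pics/ and viewed, and the job is handed in when it is done.

Besides the shell and the picture viewer there is one more tool, called after ">>>" in YAML: its name, and indented under it one key for each argument. servo_tool: Moves the arm, as the interface text tells. Its arguments: {"type":"object","properties":{"motion":{"type":"array","items":{"type":"array"}},"grip_force":{"type":"number"}},"required":["motion"]}

```bash
ls; mkdir -p pics; cat > h.py <<'E'
import numpy as np, cv2
from bench import sensors, vision, job
def cap(n,save):
    d=vision.capture(n); cv2.imwrite('pics/%s.png'%save,d['color'][:,:,::-1]); np.savez('pics/%s.npz'%save,**d); return d
def load(s): return dict(np.load('pics/%s.npz'%s))
def world(d,u,v,z=None):
    K=d['camera_matrix'];R=cv2.Rodrigues(d['rvec'])[0];t=np.array(d['tvec']).ravel()
    ray=R.T@np.linalg.inv(K)@np.array([u,v,1.]);c=-R.T@t
    if z is None:
        r=d['range_z'][int(round(v)),int(round(u))]; return c+ray*r
    return c+ray*(z-c[2])/ray[2]
def cloud(d):
    K=d['camera_matrix'];R=cv2.Rodrigues(d['rvec'])[0];t=np.array(d['tvec']).ravel()
    v,u=np.mgrid[:420,:560];p=np.stack([u,v,np.ones_like(u)],-1)@np.linalg.inv(K).T*d['range_z'][...,None]
    w=(p-t)@R; w[d['range_z']<=0]=np.nan; return w
def proj(d,P):
    return cv2.projectPoints(np.array(P,float).reshape(-1,3),d['rvec'],d['tvec'],d['camera_matrix'],None)[0].reshape(-1,2)
E
python3 - <<'E'
from h import *
for n in('top','side'):
    d=cap(n,n+'0'); R=cv2.Rodrigues(d['rvec'])[0]; print(n,-R.T@np.array(d['tvec']).ravel(),R[2],d['camera_matrix'][0])
print(sensors.observe())
E
```

```text
pics
top [ 276.94015636  -85.35716681 1645.54712444] [ 0.1500878   0.0228807  -0.98840787] [444.10442238   0.         287.6843782 ]
side [ -2.62103569 917.9194402  745.31943877] [ 0.41978703 -0.76818078 -0.48340163] [460.8950989    0.         279.92043508]
{'t': 0.1, 'qpos': array([-7.05246587e+01,  1.51657043e+01,  9.19720673e+01,  5.29446225e-04,
        7.29776843e+01, -2.11604911e+00]), 'joint_vel': array([ 0.03127283, -0.07201148, -0.18018771,  0.12414429,  0.02766791,
        0.08508894]), 'joint_torque': array([-4.96470790e-06, -5.03618824e+01, -3.58070791e+01,  7.31018814e-02,
        2.33688718e-02, -5.95639267e-05]), 'eef_pos': array([ 248.15954404, -627.04676662,  237.51520592]), 'tcp_rot': array([177.63287704,  89.88454297, 109.22411192]), 'contact_force': array([ 0.12615953, -0.2212299 ,  0.04111994]), 'ft_torque': array([ 0.0025139 , -0.04949406,  0.03157362]), 'gripper_width': 0.9986833948999271}
```

View pics/top0.png

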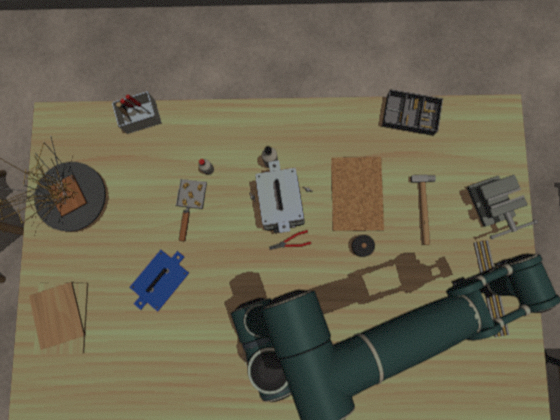

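View pics/side0.png

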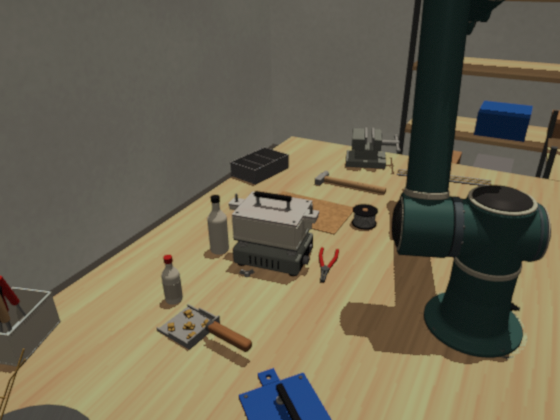

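Top view: the tumbler with its grey cover is at about (279,197), the cork mat at (357,193) and the shovel with five brass clamps at (192,194), its handle at (184,225). The soap bottle is at (269,154), the glue at (205,166), the pliers at (290,241) and the spool at (362,245). The blue look-alike cover is at (160,280), so the aluminium one on the tumbler is the one meant. I'll enlarge crops to confirm.

```bash
python3 - <<'E'
from h import *
a=load('top0')['color'][:,:,::-1]; b=load('side0')['color'][:,:,::-1]
cv2.imwrite('pics/c1.png',cv2.resize(a[140:260,150:310],None,fx=5,fy=5,interpolation=cv2.INTER_CUBIC))
cv2.imwrite('pics/c2.png',cv2.resize(b[180:360,150:390],None,fx=3.3,fy=3.3,interpolation=cv2.INTER_CUBIC))
w=cloud(load('top0'))
for n,u,v in [('cover',262,200),('handle',278,197),('blade',200,206),('hdl',184,228),('mat',345,200),('bench',230,230),('soap',269,150)]: print(n,w[v,u].round(1))
w=cloud(load('side0'))
for n,u,v in [('cover',270,212),('handle',270,196),('hdl',228,335),('bench',150,380)]: print(n,w[v,u].round(1))
E
```

```text
cover [520.   35.9 162.1]
handle [523.  -20.2 201.2]
blade [524.7 280.6  11. ]
hdl [438.4 327.4  53.9]
mat [ 541.5 -261.1    8.7]
bench [433.8 167.2   8.9]
soap [690.6  11.1 175.6]
cover [524.1   8.2 162.4]
handle [535.  -13.1 197. ]
hdl [439.9 342.5  55.8]
bench [544.  475.2   1.7]
```

View pics/c1.png

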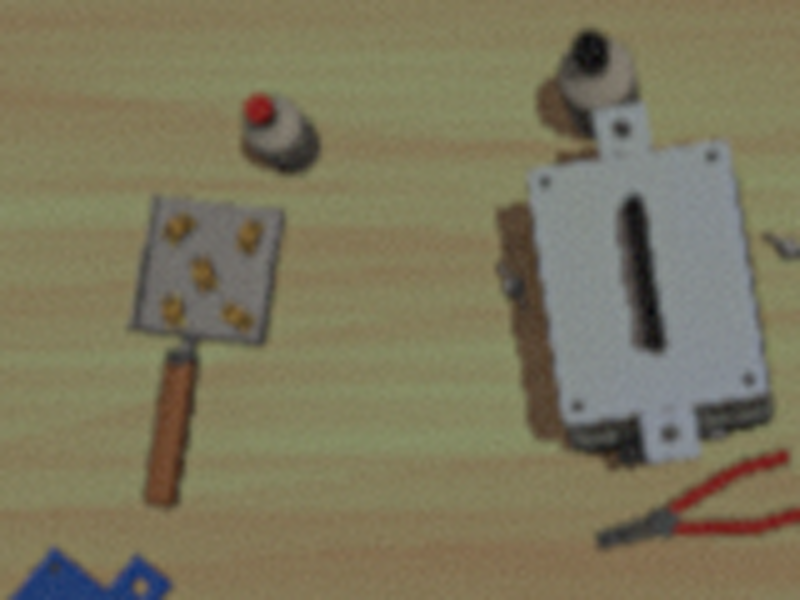

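View pics/c2.png

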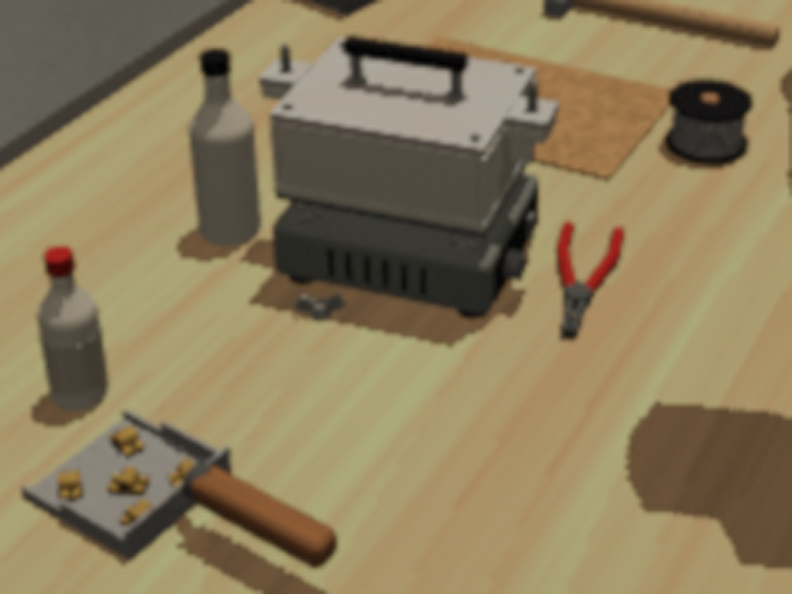

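```bash
cat >> h.py <<'E'
def tri(d1,p1,d2,p2):
    A=[];b=[]
    P=[np.array(d['camera_matrix'])@np.c_[cv2.Rodrigues(d['rvec'])[0],np.array(d['tvec']).ravel()] for d in(d1,d2)]
    X=cv2.triangulatePoints(P[0],P[1],np.array(p1,float).reshape(2,1),np.array(p2,float).reshape(2,1)).ravel();return X[:3]/X[3]
E
python3 - <<'E'
from h import *
T=load('top0');S=load('side0')
c1=lambda x,y:(150+x/5-.4,140+y/5-.4); c2=lambda x,y:(150+x/3.3-.35,180+y/3.3-.35)
pts={'hfar':((631,200),(350,46)),'hnear':((654,346),(464,60)),
'studfar':((621,128),(284,48)),'studnear':((669,432),(533,88)),
'sh_back_end':((160,503),(325,548)),'sh_front':((180,355),(200,475)),
'blade_front_r':((284,208),(126,415)),'blade_front_l':((155,197),(27,492))}
for k,(a,b) in pts.items(): print(k,tri(T,c1(*a),S,c2(*b)).round(1))
for k,z in [('hfar',202),('hnear',202),('sh_back_end',53),('sh_front',53)]: print(k,world(T,*c1(*pts[k][0]),z).round(1),world(S,*c2(*pts[k][1]),z).round(1))
# masks
for d,n in((T,'top'),(S,'side')):
    w=cloud(d);c=d['color'].astype(int);hsv=cv2.cvtColor(d['color'],cv2.COLOR_RGB2HSV)
    m=(np.abs(w[...,0]-525)<90)&(np.abs(w[...,1]+15)<60)&(w[...,2]>180)&(c.sum(-1)<200)
    p=w[m];q=p[:,:2]-np.median(p[:,:2],0);U,s,V=np.linalg.svd(q,full_matrices=False)
    r=q@V.T;print(n,'handle',m.sum(),p.mean(0).round(1),np.degrees(np.arctan2(V[0,1],V[0,0])),r.min(0),r.max(0),np.median(p[:,2]))
    m=(w[...,0]>350)&(w[...,0]<520)&(np.abs(w[...,1]-320)<60)&(w[...,2]>25)&(w[...,2]<90)&(hsv[...,0]<14)&(hsv[...,1]>120)
    p=w[m];q=p[:,:2]-np.median(p[:,:2],0);U,s,V=np.linalg.svd(q,full_matrices=False)
    r=q@V.T;print(n,'shovel',m.sum(),p.mean(0).round(1),np.degrees(np.arctan2(V[0,1],V[0,0])),r.min(0),r.max(0),np.percentile(p[:,2],[5,50,95]))
    m=(hsv[...,0]>8)&(hsv[...,0]<20)&(w[...,2]<15)&(w[...,1]<-120)&(w[...,1]>-420)&(w[...,0]>380)&(w[...,0]<680)
    if n=='top':
        cv2.imwrite('pics/c3.png',cv2.resize(d['color'][140:260,320:440,::-1],None,fx=5,fy=5,interpolation=cv2.INTER_CUBIC))
E
```

```text
hfar [581.3 -13.7 193.7]
hnear [483.7 -27.9 196.7]
studfar [636.4  -5.1 182.7]
studnear [428.1 -37.  180.8]
sh_back_end [394.8 337.8  42.2]
sh_front [501.3 324.2  46.8]
blade_front_r [619.5 259.4   2.4]
blade_front_l [628.6 357.3   4.5]
hfar [581.6 -13.1 202. ] [5.704e+02 1.000e-01 2.020e+02]
hnear [483.5 -27.9 202. ] [478.4 -18.9 202. ]
sh_back_end [394.4 335.1  53. ] [388.3 346.6  53. ]
sh_front [502.  323.5  53. ] [495.1 329.2  53. ]
top handle 113 [531.6 -20.8 202.5] -171.6120666784751 [-51.77836918  -7.32621457] [47.25502577  5.47101669] 202.32900848264197
top shovel 144 [444.4 329.   52.7] 172.0544946953798 [-51.31298119 -10.29488445] [49.87767508 10.03465447] [45.26711163 53.06509438 58.78685756]
side handle 201 [529.4 -16.3 196.4] -171.64500742149735 [-50.88617652  -8.36303415] [48.76607487  5.93165608] 196.90789368874863
side shovel 462 [440.4 338.3  50.3] 172.9092502265794 [-58.18385998 -14.63706254] [48.2266629   7.41767725] [41.662048   51.69036822 54.96429607]
```

View pics/c3.png

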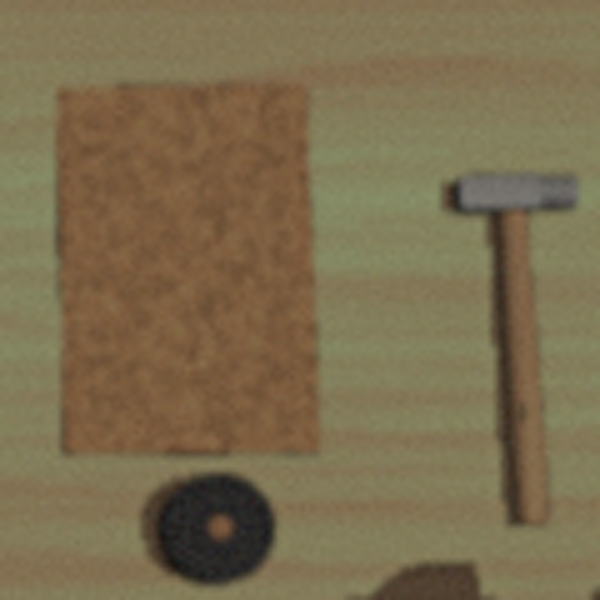

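```bash
cat >> h.py <<'E'
from scipy.spatial.transform import Rotation as Ro
def pose(s=None):
    s=s or sensors.observe(); return np.array(s['eef_pos']),Ro.from_euler('xyz',s['tcp_rot'],degrees=True),s
def toolR(jawyaw,pitch=0.,side=None):
    # tool x down, z (jaw axis) horizontal at jawyaw; pitch: turn about jaw axis (deg)
    a=np.radians(jawyaw); z=np.array([np.cos(a),np.sin(a),0]); x=np.array([0,0,-1.])
    R=Ro.from_matrix(np.c_[x,np.cross(z,x),z]); return Ro.from_rotvec(np.radians(pitch)*z)*R
def plan(P,R,label=''):
    p,r,s=pose(); d=(np.array(P)-p)/40; w=np.degrees((R*r.inv()).as_rotvec())/10
    print(label,'shift',d.round(3),'turn',w.round(3),'F',s['contact_force'].round(1),'q',s['qpos'].round(0),'t',round(s['t'],2),'w',round(s['gripper_width']*88.1,1))
E
python3 - <<'E'
from h import *
T=load('top0')
cs=[world(T,320+x/5-.4,140+y/5-.4,4) for x,y in[(58,88),(308,88),(320,453),(63,453)]]
cs=np.array(cs);print(cs.round(1),cs.mean(0).round(1))
e=cs[0]-cs[3]+cs[1]-cs[2];print('mat yaw',np.degrees(np.arctan2(e[1],e[0])),np.linalg.norm(cs[0]-cs[3]),np.linalg.norm(cs[0]-cs[1]))
p,r,s=pose();M=r.as_matrix();print(M.round(3),np.degrees(np.arctan2(M[1,2],M[0,2])))
plan([532,-21,300],toolR(98.5),'a');plan([532,-21,300],toolR(-81.5),'b')
E
```

```text
[[ 707.3 -213.8    4. ]
 [ 704.6 -402.5    4. ]
 [ 427.8 -400.5    4. ]
 [ 429.7 -211.3    4. ]] [ 567.4 -307.     4. ]
mat yaw -0.4688332239297073 277.6031340534926 188.680875903679
[[-0.001  0.93   0.368]
 [ 0.002  0.368 -0.93 ]
 [-1.     0.    -0.002]] -68.40876031943421
a shift [ 7.096 15.151  1.562] turn [ 4.0000e-03 -1.7000e-02  1.6691e+01] F [ 0.1 -0.2  0. ] q [-71.  15.  92.   0.  73.  -2.] t 0.1 w 88.0
b shift [ 7.096 15.151  1.562] turn [-0.011 -0.003 -1.309] F [ 0.1 -0.2  0. ] q [-71.  15.  92.   0.  73.  -2.] t 0.1 w 88.0
```

>>> servo_tool:
  motion:
    - [[0.4, 0.8, 0.2], [0, 0, -0.1], 88]
    - [[0.45, 0.95, 0.2], [0, 0, -0.1], 88]
    - [[0.45, 0.95, 0.2], [0, 0, -0.1], 88]
    - [[0.45, 0.95, 0.2], [0, 0, -0.1], 88]
    - [[0.45, 0.95, 0.2], [0, 0, -0.1], 88]
    - [[0.45, 0.95, 0.2], [0, 0, -0.1], 88]
    - [[0.45, 0.95, 0.1], [0, 0, -0.1], 88]
    - [[0.45, 0.95, 0.1], [0, 0, -0.1], 88]
    - [[0.45, 0.95, 0.1], [0, 0, -0.1], 88]
    - [[0.45, 0.95, 0], [0, 0, -0.1], 88]
    - [[0.45, 0.95, 0], [0, 0, -0.1], 88]
    - [[0.45, 0.95, 0], [0, 0, -0.1], 88]
    - [[0.45, 0.95, 0], [0, 0, -0.1], 88]
    - [[0.45, 0.95, 0], [0, 0, 0], 88]
    - [[0.45, 0.95, 0], [0, 0, 0], 88]

```text
t: 1.98
eef_pos: [517.3, -43.6, 290.7]
tcp_rot: [-163.2, 89.3, 114.6]
contact_force: [0.3, 0.3, 0.4]
gripper_width: 1.0
```

```bash
python3 - <<'E'
from h import *
print(pose()[0]);plan([532,-21,240],toolR(-81.5),'b')
E
```

```text
[517.28934934 -43.60739853 290.67052187]
b shift [ 0.368  0.565 -1.267] turn [-0.065 -0.03   0.072] F [0.3 0.3 0.4] q [ -8.  -3. 107.   1.  77.  74.] t 1.98 w 88.1
```

>>> servo_tool:
  motion:
    - [[0.37, 0.56, -0.6], [-0.06, -0.03, 0.07], 88]
    - [[0, 0, -0.6], [0, 0, 0], 88]
    - [[0, 0, 0], [0, 0, 0], 88]

```text
t: 2.35
eef_pos: [532.7, -17.0, 240.7]
tcp_rot: [-150.8, 89.9, 128.0]
contact_force: [-0.5, -0.9, 0.1]
gripper_width: 0.995
```

```bash
python3 - <<'E'
from h import *
plan([532.2,-20.8,176],toolR(-81.5),'b')
for n in('top','side'): cap(n,n+'1')
a=load('top1')['color'][:,:,::-1]; b=load('side1')['color'][:,:,::-1]
cv2.imwrite('pics/c4.png',np.hstack([cv2.resize(a[130:250,210:330],(400,400),interpolation=cv2.INTER_CUBIC),cv2.resize(b[140:260,210:330],(400,400),interpolation=cv2.INTER_CUBIC)]))
E
```

```text
b shift [-0.013 -0.096 -1.617] turn [-0.008 -0.006 -0.03 ] F [-0.5 -0.9  0.1] q [ -5.  -0. 109.   0.  71.  77.] t 2.35 w 87.6
```

View pics/c4.png

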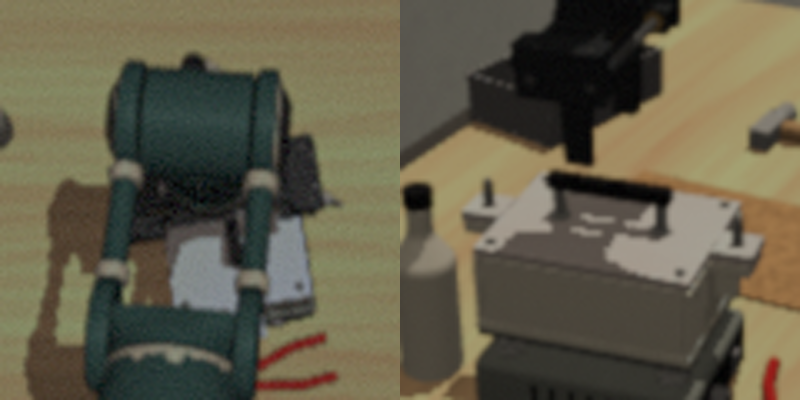

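```bash
python3 - <<'E'
from h import *
S=load('side1');p,r,s=pose();print(p);M=r.as_matrix()
for o in(-44,-61,44): q=p+M[:,2]*o; u=proj(S,q)[0]; print(o,q.round(),u.round(1),((u-[210,140])*400/120+[400,0]).round(0))
b=S['color'][:,:,::-1]
cv2.imwrite('pics/c5.png',cv2.resize(b[145:225,230:330],None,fx=8,fy=8,interpolation=cv2.INTER_CUBIC))
for z in(188,195,202):
  for o in(-52,52):
    a=np.radians(8.5);u=proj(S,[532.2+o*np.cos(a),-20.8+o*np.sin(a),z])[0];print(z,o,((u-[230,145])*8+3.5).round())
u=proj(S,p+M[:,2]*-44-M[:,1]*9)[0];u2=proj(S,p+M[:,2]*-44+M[:,1]*9)[0];print(((np.array([u,u2])-[230,145])*8+3.5).round())
E
```

```text
[534.26237495 -17.57625409 243.25975311]
-44 [528.  26. 243.] [264.5 186.4] [582. 155.]
-61 [525.  43. 243.] [262.  189.3] [573. 164.]
44 [541. -61. 243.] [276.5 172.7] [622. 109.]
188 -52 [493. 451.]
188 52 [197. 406.]
195 -52 [493. 432.]
195 52 [196. 387.]
202 -52 [493. 413.]
202 52 [195. 368.]
[[306. 339.]
 [253. 331.]]
```

View pics/c5.png

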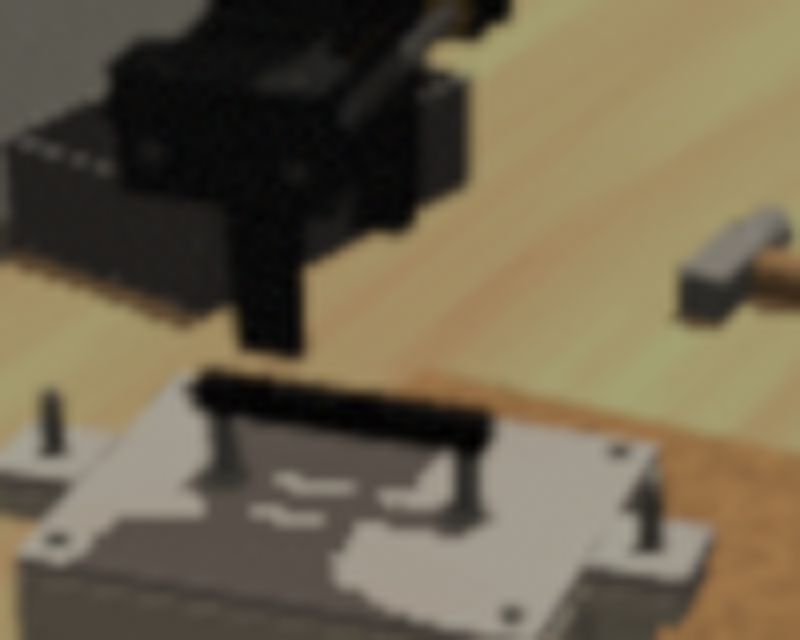

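>>> servo_tool:
  motion:
    - [[-0.04, -0.08, -0.5], [0, 0, 0], 88]
    - [[0, 0, -0.5], [0, 0, 0], 60]
    - [[0, 0, -0.4], [0, 0, 0], 50]
    - [[0, 0, 0], [0, 0, 0], 40]

```text
t: 2.95
eef_pos: [533.1, -23.1, 186.4]
tcp_rot: [83.6, 89.6, 2.2]
contact_force: [-0.6, 0.2, -0.5]
gripper_width: 0.684
```

```bash
python3 - <<'E'
from h import *
print(pose()[0]);plan([532.2,-20.8,177],toolR(-81.5),'b')
E
```

```text
[533.10400171 -23.13281068 186.41402245]
b shift [-0.023  0.058 -0.235] turn [-0.002  0.044 -0.008] F [-0.6  0.2 -0.5] q [ -5.   2. 113.   0.  65.  76.] t 2.95 w 60.2
```

>>> servo_tool:
  motion:
    - [[-0.02, 0.05, -0.2], [0, 0.04, 0], 40]
    - [[0, 0, 0], [0, 0, 0], 30]
    - [[0, 0, 0], [0, 0, 0], 25]
  grip_force: 20

```text
t: 3.32
eef_pos: [533.2, -21.3, 179.1]
tcp_rot: [85.4, 89.9, 4.0]
contact_force: [-0.3, 0.6, -0.4]
gripper_width: 0.343
```

```bash
python3 - <<'E'
from h import *
print(pose()[0]);plan([532.2,-20.8,177],toolR(-81.5),'b')
E
```

```text
[533.16824037 -21.30747932 179.09913971]
b shift [-0.024  0.013 -0.052] turn [-0.001  0.013 -0.005] F [-0.3  0.6 -0.4] q [ -5.   2. 113.   0.  64.  76.] t 3.33 w 30.2
```

>>> servo_tool:
  motion:
    - [[-0.02, 0, -0.04], [0, 0, 0], 18]
    - [[0, 0, 0], [0, 0, 0], 10]
    - [[0, 0, 0], [0, 0, 0], 8]
    - [[0, 0, 0], [0, 0, 0], 8]
  grip_force: 20

```text
t: 3.82
eef_pos: [532.7, -21.5, 178.0]
tcp_rot: [73.0, 89.8, -8.4]
contact_force: [0.4, -0.9, -0.9]
gripper_width: 0.155
```

```bash
python3 - <<'E'
from h import *
print(pose()[0]);plan([532.2,-20.8,177],toolR(-81.5),'b');print(sensors.observe()['ft_torque'])
E
```

```text
[532.71180338 -21.54508296 177.96638784]
b shift [-0.013  0.019 -0.024] turn [ 0.003  0.02  -0.007] F [ 0.4 -0.9 -0.9] q [ -5.   2. 113.  -0.  64.  76.] t 3.83 w 13.7
[-0.08513497 -0.0315684  -0.00526459]
```

>>> servo_tool:
  motion:
    - [[0, 0, 0], [0, 0, 0], 5]
    - [[0, 0, 0], [0, 0, 0], 5]
    - [[0, 0, 0.1], [0, 0, 0], 5]
    - [[0, 0, 0.1], [0, 0, 0], 5]
    - [[0, 0, 0.1], [0, 0, 0], 5]
  grip_force: 55

```text
t: 4.45
eef_pos: [531.5, -22.0, 188.1]
tcp_rot: [5.6, 89.9, -75.9]
contact_force: [1.5, -1.2, -6.5]
gripper_width: 0.146
```

```bash
python3 - <<'E'
from h import *
print(pose()[0]);plan([532.5,-21.3,220],toolR(-81.5),'b');print(sensors.observe()['ft_torque'])
E
```

```text
[531.49785143 -21.96795212 188.08952744]
b shift [0.025 0.017 0.798] turn [ 0.007  0.002 -0.007] F [ 1.5 -1.2 -6.5] q [ -5.   2. 113.  -0.  66.  76.] t 4.45 w 12.9
[-0.23617316 -0.34769765 -0.03369011]
```

>>> servo_tool:
  motion:
    - [[0.02, 0.01, 0.15], [0, 0, 0], 5]
    - [[0.01, 0.01, 0.15], [0, 0, 0], 5]

```text
t: 4.7
eef_pos: [532.3, -21.3, 200.3]
tcp_rot: [-43.0, 89.9, -124.4]
contact_force: [1.5, -1.6, -6.4]
gripper_width: 0.147
```

```bash
python3 - <<'E'
from h import *
print(pose()[0]);plan([532.5,-21.3,220],toolR(-81.5),'b');print(sensors.observe()['ft_torque'])
b=cap('side','side2')['color'][:,:,::-1]
cv2.imwrite('pics/c6.png',cv2.resize(b[135:225,220:340],None,fx=6,fy=6,interpolation=cv2.INTER_CUBIC))
E
```

```text
[532.26517109 -21.34229436 200.32987536]
b shift [0.006 0.001 0.492] turn [ 0.009 -0.006 -0.007] F [ 1.5 -1.6 -6.4] q [ -5.   1. 112.  -0.  67.  77.] t 4.7 w 12.9
[-0.40353599 -0.1964646   0.00620779]
```

View pics/c6.png

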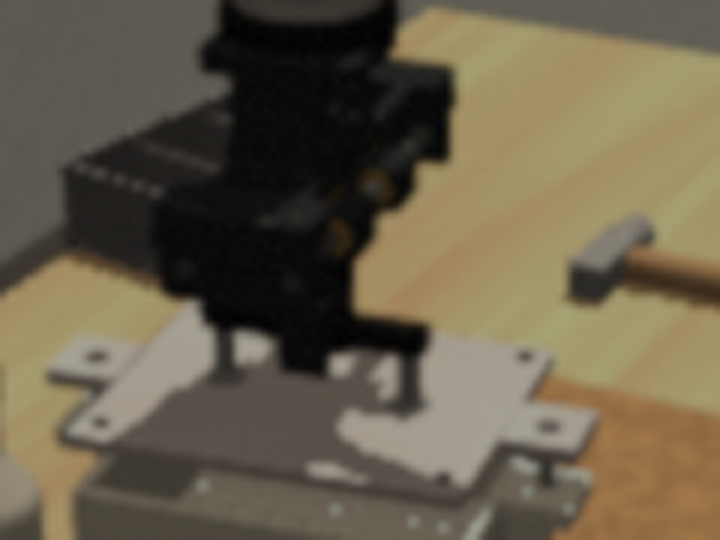

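Crop shows the cover about 22 mm up and level, with the near stud visible below its hole at (545,470). Continuing straight up.

>>> servo_tool:
  motion:
    - [[0, 0, 0.25], [0, 0, 0], 5]
    - [[0, 0, 0.3], [0, 0, 0], 5]
    - [[0, 0, 0.4], [0, 0, 0], 5]
    - [[0, 0, 0.4], [0, 0, 0], 5]
    - [[0, -0.15, 0.2], [0, 0, -0.05], 5]
    - [[0.1, -0.4, 0], [0, 0, -0.1], 5]
    - [[0.1, -0.6, 0], [0, 0, -0.1], 5]
    - [[0.12, -0.75, 0], [0, 0, -0.1], 5]
    - [[0.12, -0.75, 0], [0, 0, -0.1], 5]
    - [[0.12, -0.75, 0], [0, 0, -0.1], 5]
    - [[0.12, -0.75, 0], [0, 0, -0.1], 5]
    - [[0.1, -0.75, 0], [0, 0, -0.1], 5]
    - [[0.1, -0.75, 0], [0, 0, -0.1], 5]
    - [[0.1, -0.6, 0], [0, 0, -0.05], 5]
    - [[0.05, -0.4, 0], [0, 0, 0], 5]
    - [[0, -0.2, 0], [0, 0, 0], 5]

```text
t: 6.75
eef_pos: [571.2, -312.8, 262.2]
tcp_rot: [-102.0, 89.5, 166.7]
contact_force: [-0.1, 1.3, -5.7]
gripper_width: 0.149
```

```bash
python3 - <<'E'
from h import *
print(pose()[0]);plan([567,-307,27],toolR(-90.5),'b');print(sensors.observe()['ft_torque'])
b=cap('side','side3')['color'][:,:,::-1]
cv2.imwrite('pics/c7.png',cv2.resize(b[80:260,200:440],None,fx=3.3,fy=3.3,interpolation=cv2.INTER_CUBIC))
E
```

```text
[ 571.21834622 -312.78429935  262.1758179 ]
b shift [-0.105  0.145 -5.879] turn [-0.011 -0.047  0.074] F [-0.1  1.3 -5.7] q [-31.  12.  93.  -0.  75.  60.] t 6.75 w 13.1
[ 0.02577581  0.04057442 -0.02360742]
```

View pics/c7.png

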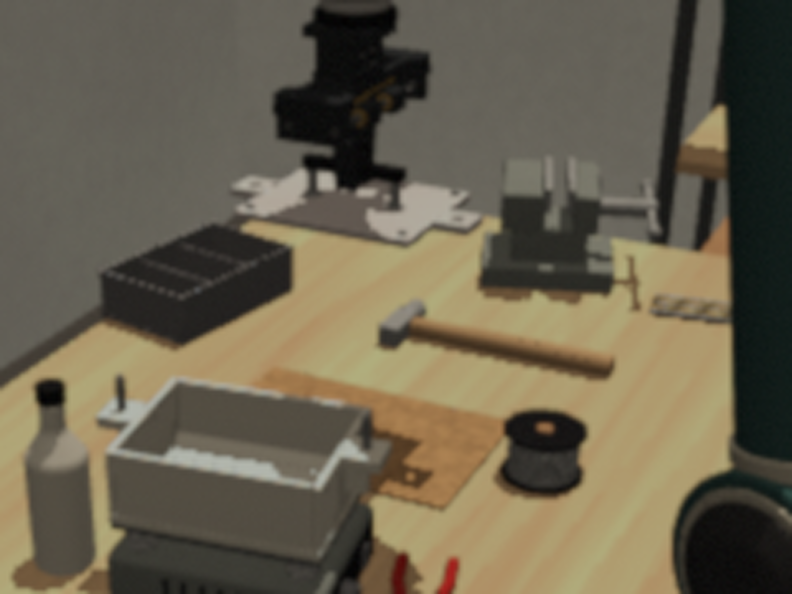

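>>> servo_tool:
  motion:
    - [[-0.05, 0.08, -0.3], [0, -0.04, 0.07], 5]
    - [[-0.05, 0.06, -0.6], [0, 0, 0], 5]
    - [[0, 0, -0.8], [0, 0, 0], 5]
    - [[0, 0, -0.8], [0, 0, 0], 5]
    - [[0, 0, -0.8], [0, 0, 0], 5]
    - [[0, 0, -0.8], [0, 0, 0], 5]
    - [[0, 0, -0.6], [0, 0, 0], 5]
    - [[0, 0, -0.3], [0, 0, 0], 5]
    - [[0, 0, -0.1], [0, 0, 0], 5]
    - [[0, 0, 0], [0, 0, 0], 5]

```text
t: 8.05
eef_pos: [564.6, -295.3, 50.2]
tcp_rot: [-179.3, 89.7, 91.0]
contact_force: [0.1, 0.1, -4.3]
gripper_width: 0.15
```

```bash
python3 - <<'E'
from h import *
print(pose()[0]);plan([567,-307,27],toolR(-90.5),'b');print(sensors.observe()['ft_torque'])
E
```

```text
[ 564.56819454 -295.33349217   50.16161507]
b shift [ 0.061 -0.292 -0.579] turn [-0.031 -0.    -0.076] F [ 0.1  0.1 -4.3] q [-30.  21. 106.   0.  54.  60.] t 8.05 w 13.2
[ 0.05554002 -0.00669871  0.02770002]
```

>>> servo_tool:
  motion:
    - [[0.06, -0.28, 0], [-0.03, 0, -0.07], 5]
    - [[0, 0, -0.2], [0, 0, 0], 5]
    - [[0, 0, -0.15], [0, 0, 0], 5]
    - [[0, 0, 0], [0, 0, 0], 5]

```text
t: 8.55
eef_pos: [569.4, -309.0, 38.5]
tcp_rot: [57.2, 89.7, -33.3]
contact_force: [-0.0, 0.3, -4.3]
gripper_width: 0.15
```

```bash
python3 - <<'E'
from h import *
print(pose()[0]);plan([567,-307,27],toolR(-90.5),'b');print(sensors.observe()['ft_torque'])
E
```

```text
[ 569.36315899 -309.03547339   38.53386494]
b shift [-0.059  0.051 -0.288] turn [0.019 0.029 0.002] F [-0.   0.3 -4.3] q [-31.  23. 105.  -0.  52.  60.] t 8.55 w 13.3
[ 0.08432355  0.00441174 -0.04974426]
```

>>> servo_tool:
  motion:
    - [[0, 0, -0.12], [0.02, 0.03, 0], 5]
    - [[0, 0, -0.08], [0, 0, 0], 5]
    - [[0, 0, -0.05], [0, 0, 0], 5]
    - [[0, 0, -0.04], [0, 0, 0], 5]

```text
t: 9.05
eef_pos: [569.4, -308.9, 27.0]
tcp_rot: [-126.3, 89.9, 143.2]
contact_force: [-5.2, 3.2, 8.1]
gripper_width: 0.151
```

```bash
python3 - <<'E'
from h import *
print(pose()[0]);plan([567,-307,27],toolR(-90.5),'b');print(sensors.observe()['ft_torque'])
E
```

```text
[ 569.35740583 -308.91873697   26.96809154]
b shift [-0.059  0.048  0.001] turn [-0.004 -0.006  0.001] F [-5.2  3.2  8.1] q [-31.  24. 105.   0.  52.  60.] t 9.05 w 13.3
[ 0.37024077  0.78763677 -0.03992688]
```

>>> servo_tool:
  motion:
    - [[0, 0, 0.02], [0, 0, 0], 13]
    - [[0, 0, 0], [0, 0, 0], 16]
    - [[0, 0, 0], [0, 0, 0], 30]
    - [[0, 0, 0], [0, 0, 0], 40]
    - [[0, 0, 0], [0, 0, 0], 50]
  grip_force: 20

```text
t: 9.68
eef_pos: [572.3, -310.5, 30.9]
tcp_rot: [61.4, 89.7, -29.1]
contact_force: [-0.2, -0.1, -0.8]
gripper_width: 0.502
```

```bash
python3 - <<'E'
from h import *
print(pose()[0]);plan([567,-307,27],toolR(-90.5),'b');print(sensors.observe()['ft_torque'])
E
```

```text
[ 572.26200861 -310.53633455   30.88835335]
b shift [-0.132  0.088 -0.097] turn [0.016 0.03  0.   ] F [-0.2 -0.1 -0.8] q [-31.  23. 105.   0.  52.  60.] t 9.68 w 44.2
[ 0.01800669 -0.04279389  0.00388706]
```

>>> servo_tool:
  motion:
    - [[0, 0, 0.15], [0, 0, 0], 60]
    - [[0, 0, 0.3], [0, 0, 0], 70]
    - [[0, 0, 0.6], [0, 0, 0], 80]
    - [[0, 0, 0.9], [0, 0, 0], 80]
    - [[0, 0, 0.9], [0, 0, 0], 80]
    - [[0, 0, 0.9], [0, 0, 0], 80]
    - [[-0.05, 0.5, 0.9], [0, 0, 0.5], 80]
    - [[-0.1, 0.9, 0.8], [0, 0, 1], 80]
    - [[-0.1, 0.9, 0.5], [0, 0, 1], 80]
    - [[-0.1, 0.9, 0.3], [0, 0, 1], 80]
    - [[-0.1, 0.9, 0], [0, 0, 1], 80]
    - [[-0.15, 0.9, 0], [0, 0, 1], 80]
    - [[-0.15, 0.9, 0], [0, 0, 1], 80]
    - [[-0.15, 0.9, 0], [0, 0, 1], 80]
    - [[-0.15, 0.9, 0], [0, 0, 1], 80]

```text
t: 11.55
eef_pos: [528.3, 4.5, 305.0]
tcp_rot: [31.3, 88.7, 28.3]
contact_force: [0.2, 0.2, -0.2]
gripper_width: 0.909
```

```bash
python3 - <<'E'
from h import *
print(pose()[0]);plan([471.5,326.7,120],toolR(83.1),'b');print(sensors.observe()['ft_torque'])
a=cap('top','top2')['color'][:,:,::-1];b=cap('side','side4')['color'][:,:,::-1]
cv2.imwrite('pics/c8.png',np.hstack([cv2.resize(a[140:260,310:410],(400,480)),cv2.resize(b[160:280,240:380],(400,343)).copy() if 0 else cv2.resize(b[160:280,260:380],(400,480))]))
E
```

```text
[528.26475359   4.45948862 305.03906209]
b shift [-1.419  8.056 -4.626] turn [-0.14   0.047  8.609] F [ 0.2  0.2 -0.2] q [ -3.  -4. 106.   1.  77.   0.] t 11.55 w 80.1
[-0.03780941 -0.0797348  -0.01287568]
```

View pics/c8.png

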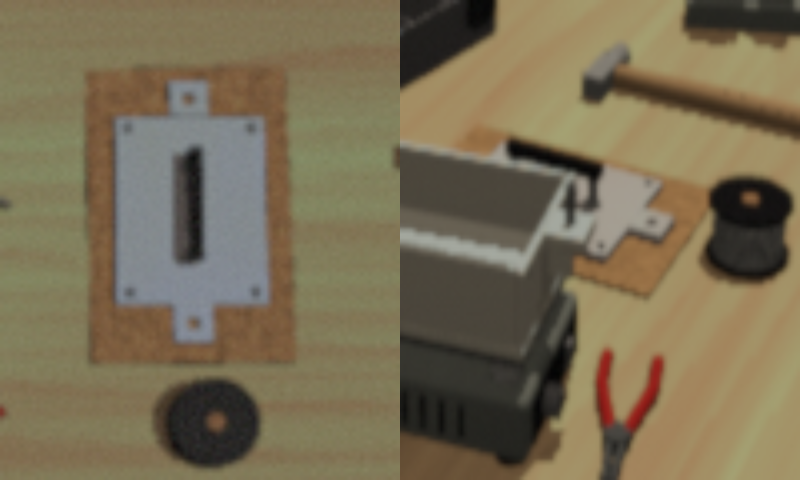

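The cover lies flat and centred on the mat, handle up (crop centre about (190,210)). On to the shovel.

>>> servo_tool:
  motion:
    - [[-0.15, 0.9, 0], [0, 0, 1], 80]
    - [[-0.15, 0.9, 0], [0, 0, 1], 80]
    - [[-0.15, 0.9, 0], [0, 0, 1], 80]
    - [[-0.15, 0.9, -0.2], [0, 0, 1], 80]
    - [[-0.15, 0.9, -0.3], [0, 0, 1], 80]
    - [[-0.15, 0.9, -0.5], [0, 0, 1], 80]
    - [[-0.15, 0.8, -0.6], [-0.1, -0.7, 0.8], 80]
    - [[-0.15, 0.6, -0.7], [-0.1, -0.7, 0.6], 80]
    - [[-0.1, 0.4, -0.7], [-0.1, -0.6, 0.3], 80]
    - [[0, 0, -0.5], [0, 0, 0], 80]
    - [[0, 0, -0.2], [0, 0, 0], 80]
    - [[0, 0, 0], [0, 0, 0], 80]

```text
t: 13.15
eef_pos: [480.3, 296.0, 163.6]
tcp_rot: [-71.6, 68.9, 3.8]
contact_force: [-0.7, -0.2, -0.3]
gripper_width: 0.91
```

```bash
python3 - <<'E'
from h import *
print(pose()[0]);plan([471.5,326.7,90],toolR(83.1,-20),'b')
E
```

```text
[480.34988992 296.00671644 163.57761561]
b shift [-0.221  0.767 -1.839] turn [-0.639  0.125  0.648] F [-0.7 -0.2 -0.3] q [ 36.  -4. 123. -16.  43. -30.] t 13.15 w 80.2
```

>>> servo_tool:
  motion:
    - [[-0.2, 0.7, 0], [-0.6, 0.12, 0.6], 80]
    - [[0, 0.05, -0.6], [0, 0, 0], 80]
    - [[0, 0, -0.6], [0, 0, 0], 80]
    - [[0, 0, -0.3], [0, 0, 0], 70]
    - [[0, 0, 0], [0, 0, 0], 60]

```text
t: 13.78
eef_pos: [480.3, 328.0, 110.9]
tcp_rot: [-87.8, 69.4, -5.6]
contact_force: [-0.2, -0.5, -0.4]
gripper_width: 0.705
```

```bash
python3 - <<'E'
from h import *
print(pose()[0]);plan([471.5,326.7,90],toolR(83.1,-20),'b')
T=cap('top','top3');S=cap('side','side5');a=T['color'][:,:,::-1];b=S['color'][:,:,::-1]
cv2.imwrite('pics/c9.png',np.hstack([cv2.resize(a[150:270,140:240],(400,480)),cv2.resize(b[240:360,150:270],(400,480))]))
p,r,s=pose();M=r.as_matrix()
for o in(-30,30):
    q=p+M[:,2]*o; u=proj(T,q)[0];v=proj(S,q)[0];print(((u-[140,150])*4).round(),((v-[150,240])*400/120*[1,1.2]+[400,0]).round())
E
```

```text
[480.29564094 328.00478311 110.92739149]
b shift [-0.22  -0.033 -0.523] turn [-0.07   0.065  0.079] F [-0.2 -0.5 -0.4] q [ 40.   4. 122. -22.  42. -27.] t 13.78 w 62.1
[193. 261.] [644. 227.]
[125. 253.] [578. 288.]
```

View pics/c9.png

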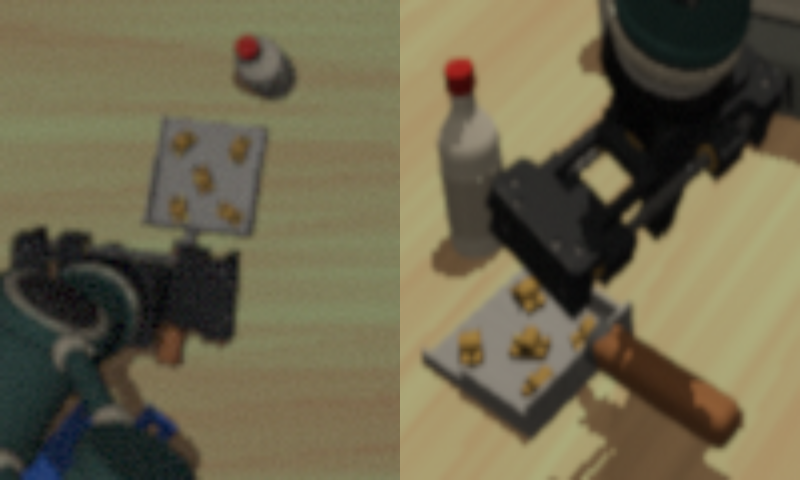

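>>> servo_tool:
  motion:
    - [[-0.2, -0.03, -0.5], [-0.07, 0.06, 0.08], 60]
    - [[0, 0, -0.6], [0, 0, 0], 56]
    - [[0, 0, -0.5], [0, 0, 0], 50]
    - [[0, 0, -0.2], [0, 0, 0], 50]
    - [[0, 0, 0], [0, 0, 0], 50]

```text
t: 14.5
eef_pos: [472.1, 327.4, 38.4]
tcp_rot: [-89.6, 69.8, -6.4]
contact_force: [-0.1, 0.5, 0.3]
gripper_width: 0.565
```

```bash
python3 - <<'E'
from h import *
print(pose()[0]);plan([471.5,326.7,25],toolR(83.1,-20),'b')
S=cap('side','side6');b=S['color'][:,:,::-1]
cv2.imwrite('pics/c10.png',cv2.resize(b[270:360,150:270],None,fx=6,fy=6,interpolation=cv2.INTER_CUBIC))
E
```

```text
[472.08017172 327.43634826  38.40935434]
b shift [-0.015 -0.018 -0.335] turn [-0.012  0.019 -0.01 ] F [-0.1  0.5  0.3] q [ 41.  10. 125. -27.  34. -22.] t 14.5 w 49.8
```

View pics/c10.png

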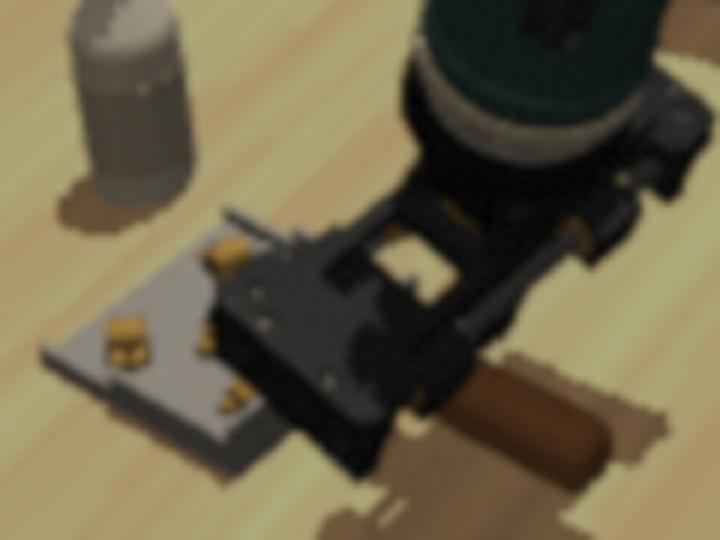

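>>> servo_tool:
  motion:
    - [[-0.01, -0.01, -0.3], [0, 0, 0], 45]
    - [[0, 0, -0.05], [0, 0, 0], 40]
    - [[0, 0, 0], [0, 0, 0], 34]
    - [[0, 0, 0], [0, 0, 0], 28]
    - [[0, 0, 0], [0, 0, 0], 22]
    - [[0, 0, 0], [0, 0, 0], 18]
    - [[0, 0, 0], [0, 0, 0], 15]
  grip_force: 15

```text
t: 15.42
eef_pos: [473.0, 328.0, 26.0]
tcp_rot: [-89.1, 69.7, -6.0]
contact_force: [-0.4, 1.0, -1.3]
gripper_width: 0.272
```

```bash
python3 - <<'E'
from h import *
print(pose()[0]);plan([471.5,326.7,25],toolR(83.1,-20),'b')
E
```

```text
[473.01465559 327.95880401  25.97119643]
b shift [-0.038 -0.031 -0.024] turn [-0.027  0.036 -0.005] F [-0.4  1.  -1.3] q [ 41.  11. 125. -28.  33. -20.] t 15.43 w 23.9
```

Gripped at 23.9 mm, which matches the 24 mm handle. Raising the grip force and lifting.

>>> servo_tool:
  motion:
    - [[0, 0, 0], [0, 0, 0], 10]
    - [[0, 0, 0], [0, 0, 0], 10]
    - [[0, 0, 0.1], [0, 0, 0], 10]
    - [[0, 0, 0.2], [0, 0, 0], 10]
    - [[0, 0, 0.3], [0, 0, 0], 10]
    - [[0, 0, 0.3], [0, 0, 0], 10]
    - [[0, 0, 0], [0, 0, 0], 10]
  grip_force: 60

```text
t: 16.3
eef_pos: [471.3, 326.9, 63.1]
tcp_rot: [-89.4, 69.8, -6.4]
contact_force: [-0.1, 1.0, -3.6]
gripper_width: 0.265
```

```bash
python3 - <<'E'
from h import *
print(pose()[0]);plan([471.5,326.7,280],toolR(83.1,-20),'b')
T=cap('top','top4');S=cap('side','side7');b=S['color'][:,:,::-1]
cv2.imwrite('pics/c11.png',cv2.resize(b[250:370,140:280],None,fx=5,fy=5,interpolation=cv2.INTER_CUBIC))
E
```

```text
[471.28930696 326.9352783   63.09919511]
b shift [ 5.000e-03 -6.000e-03  5.423e+00] turn [-0.017  0.017 -0.002] F [-0.1  1.  -3.6] q [ 41.   8. 124. -25.  37. -24.] t 16.3 w 23.4
```

View pics/c11.png

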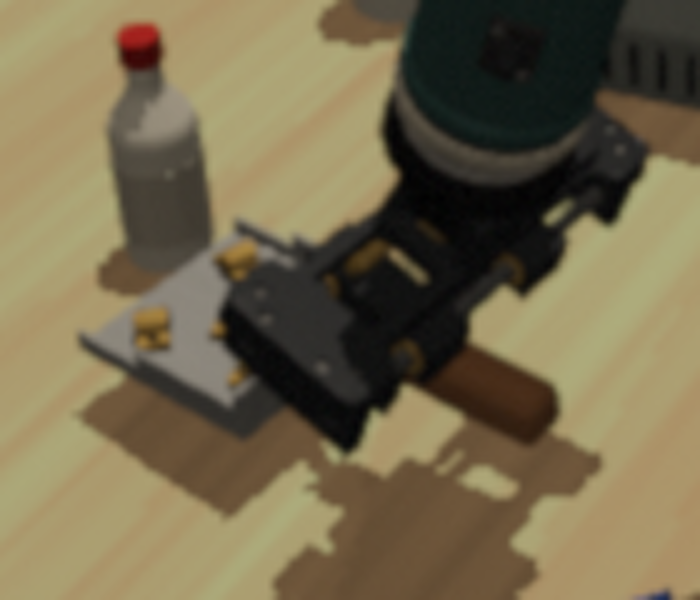

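```bash
cat >> h.py <<'E'
def bladefit(d,lipxy,yaw,zlo,zhi,show=True):
    w=cloud(d);hsv=cv2.cvtColor(d['color'],cv2.COLOR_RGB2HSV);a=np.radians(yaw);f=np.array([np.cos(a),np.sin(a)]);l=np.array([-f[1],f[0]])
    q=w[...,:2]-np.array(lipxy);u=q@f;v=q@l
    m=(u>-85)&(u<-8)&(np.abs(v)<38)&(w[...,2]>zlo)&(w[...,2]<zhi)&(hsv[...,1]<70)
    A=np.c_[u[m],v[m],np.ones(m.sum())];z=w[...,2][m]
    for _ in range(3):
        c=np.linalg.lstsq(A,z,rcond=None)[0];r=np.abs(A@c-z);k=r<max(4,2*np.median(r));A=A[k];z=z[k]
    print('blade n',len(z),'pitch(front down +)',-np.degrees(np.arctan(c[0])).round(1),'roll',np.degrees(np.arctan(c[1])).round(1),'z at lip',c[2].round(1))
E
python3 - <<'E'
from h import *
for n in('top0','side0'): bladefit(load(n),(624,308.3),-6.9,-10,30)
for n in('top4','side7'): bladefit(load(n),(624,308.3),-6.9,10,70)
E
```

```text
blade n 208 pitch(front down +) 1.1 roll -0.5 z at lip 3.4
blade n 446 pitch(front down +) 0.2 roll 0.1 z at lip 3.3
blade n 225 pitch(front down +) 0.7 roll 1.4 z at lip 38.4
blade n 262 pitch(front down +) 1.4 roll 0.1 z at lip 36.5
```

```bash
python3 - <<'E'
from h import *
T=load('top4');S=load('side7');a=T['color'][:,:,::-1];b=S['color'][:,:,::-1]
A=cv2.resize(a[150:240,235:325],(600,600),interpolation=cv2.INTER_CUBIC)
yaw=np.radians(8.6);R=np.array([[np.cos(yaw),-np.sin(yaw)],[np.sin(yaw),np.cos(yaw)]]);C=np.array([532.3,-21.1])
for Y in(70,63,-63,-70):
    P=[np.r_[C+R@[X,Y],155] for X in(-90,90)];u=(proj(T,P)-[235,150]+.5)*600/90
    cv2.line(A,tuple(u[0].astype(int).tolist()),tuple(u[1].astype(int).tolist()),(0,0,255) if abs(Y)==70 else (0,255,0),1)
cv2.imwrite('pics/c12.png',A)
B=cv2.resize(b[185:245,220:320],(800,480),interpolation=cv2.INTER_CUBIC)
for Y in(70,63,-63,-70):
    P=[np.r_[C+R@[X,Y],155] for X in(-90,90)];u=(proj(S,P)-[220,185]+.5)*8
    cv2.line(B,tuple(u[0].astype(int).tolist()),tuple(u[1].astype(int).tolist()),(0,0,255) if abs(Y)==70 else (0,255,0),1)
cv2.imwrite('pics/c13.png',B)
E
```

```text
(no output)
```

View pics/c12.png

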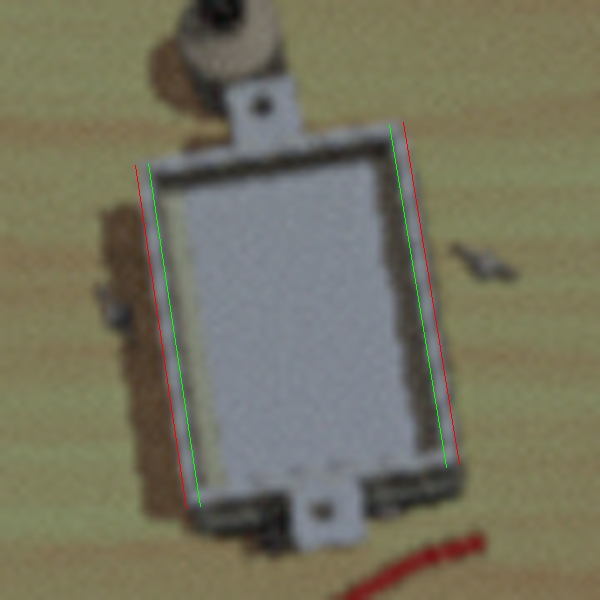

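View pics/c13.png

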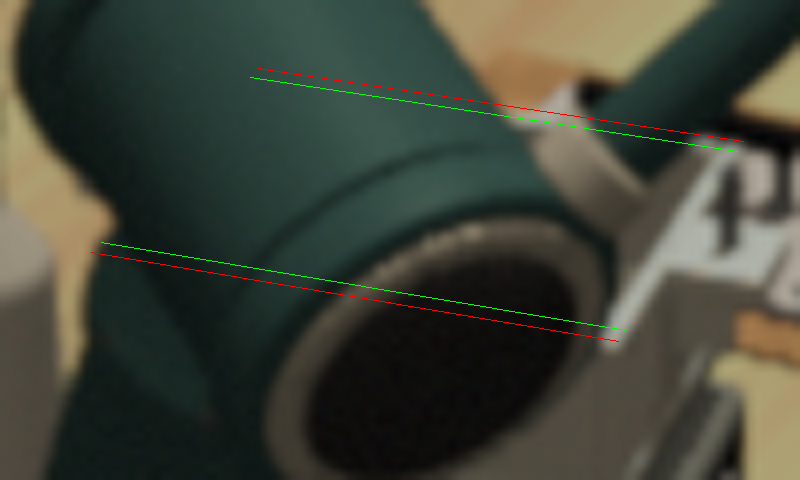

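```bash
cat >> h.py <<'E'
OFF=np.array([152.9,-0.8,-25.5]); TC=np.array([532.3,-21.1]); TY=8.6
def shov(xt,yt,z,th,yaw=TY-90,off=OFF):
    a=np.radians(TY);L=np.array([TC[0]+xt*np.cos(a)-yt*np.sin(a),TC[1]+xt*np.sin(a)+yt*np.cos(a),z])
    Rs=Ro.from_euler('ZY',[yaw,th],degrees=True)
    return L-Rs.apply(off), toolR(yaw+90,-20+th)
def lipnow(off=OFF):
    p,r,s=pose();Rs=r*toolR(90,-20).inv();e=Rs.as_euler('ZYX',degrees=True)  # yaw, tip, roll
    L=p+Rs.apply(off);a=np.radians(TY);d=L[:2]-TC
    print('lip tumbler xy',(d@[np.cos(a),np.sin(a)]).round(1),(d@[-np.sin(a),np.cos(a)]).round(1),'z',L[2].round(1),'yaw/tip/roll',e.round(1))
E
python3 - <<'E'
from h import *
lipnow()
plan(*shov(0,64,157,0),'rim');plan(*shov(0,130,210,0),'wpA')
P,R=shov(0,130,210,0);print(P)
P,R=shov(0,64,155,55);print(P,R.as_matrix()[:,0])
E
```

```text
lip tumbler xy 138.0 311.1 z 36.4 yaw/tip/roll [-6.9 -0.1  0.1]
rim shift [ 0.753 -3.319  3.019] turn [-2.000e-03  1.200e-02 -7.451e+00] F [-0.5 -0.7 -4.4] q [ 41.   8. 124. -25.  37. -24.] t 16.4 w 23.4
wpA shift [ 0.507 -1.687  4.344] turn [-2.000e-03  1.200e-02 -7.451e+00] F [-0.5 -0.7 -4.4] q [ 41.   8. 124. -25.  37. -24.] t 16.4 w 23.4
[490.78745644 258.73880847 235.5       ]
[513.53006851 108.36029405 294.8745467 ] [-0.08576995  0.56712736 -0.81915204]
```

>>> servo_tool:
  motion:
    - [[0, 0, 0.2], [0, 0, 0], 10]
    - [[0, 0, 0.35], [0, 0, 0], 10]
    - [[0, 0, 0.5], [0, 0, 0], 10]
    - [[0, 0, 0.5], [0, 0, 0], 10]
    - [[0, 0, 0.5], [0, 0, 0], 10]
    - [[0, 0, 0.5], [0, 0, 0], 10]
    - [[0, 0, 0.5], [0, 0, 0], 10]
    - [[0, 0, 0.5], [0, 0, 0], 10]
    - [[0, 0, 0.4], [0, 0, 0], 10]
    - [[0, 0, 0.3], [0, 0, -0.2], 10]
    - [[0.05, -0.1, 0.15], [0, 0, -0.4], 10]
    - [[0.05, -0.2, 0], [0, 0, -0.6], 10]
    - [[0.05, -0.2, 0], [0, 0, -0.7], 10]
    - [[0.05, -0.2, 0], [0, 0, -0.7], 10]
    - [[0.05, -0.2, 0], [0, 0, -0.7], 10]
    - [[0.05, -0.2, 0], [0, 0, -0.7], 10]
    - [[0.05, -0.2, 0], [0, 0, -0.7], 10]
    - [[0.05, -0.1, 0], [0, 0, -0.6], 10]
    - [[0, 0, 0], [0, 0, -0.4], 10]
    - [[0, 0, 0], [0, 0, -0.2], 10]

```text
t: 18.9
eef_pos: [484.5, 270.1, 249.7]
tcp_rot: [-88.7, 70.2, -67.3]
contact_force: [0.6, -0.6, -4.7]
gripper_width: 0.262
```

```bash
python3 - <<'E'
from h import *
lipnow();plan(*shov(0,130,210,0),'wpA')
E
```

```text
lip tumbler xy 29.7 146.0 z 223.6 yaw/tip/roll [-68.5   0.2   0.4]
wpA shift [ 0.157 -0.284 -0.356] turn [-0.033  0.035 -1.286] F [ 0.6 -0.6 -4.7] q [ 38.   5. 105. -20.  77.  22.] t 18.9 w 23.1
```

>>> servo_tool:
  motion:
    - [[0.05, -0.1, -0.1], [0, 0, -0.4], 10]
    - [[0.06, -0.1, -0.1], [0, 0, -0.45], 10]
    - [[0.05, -0.1, -0.1], [0, 0, -0.35], 10]
    - [[0, 0, 0], [0, 0, -0.1], 10]
    - [[0, 0, 0], [0, 0, 0], 10]

```text
t: 19.52
eef_pos: [492.0, 259.8, 238.0]
tcp_rot: [-88.1, 70.3, -80.1]
contact_force: [0.3, -0.5, -3.6]
gripper_width: 0.262
```

```bash
python3 - <<'E'
from h import *
lipnow();plan(*shov(0,64,175,0),'wpB')
T=cap('top','top5');S=cap('side','side8');a=T['color'][:,:,::-1];b=S['color'][:,:,::-1]
p,r,s=pose()
Rs=r*toolR(90,-20).inv();L=p+Rs.apply(OFF);y=Rs.as_euler('ZYX',degrees=True)[0]
bladefit(T,L[:2],y,180,260);bladefit(S,L[:2],y,180,260)
cv2.imwrite('pics/c14.png',np.hstack([cv2.resize(a[140:260,180:320],(466,400),interpolation=cv2.INTER_CUBIC),cv2.resize(b[160:300,160:276],(331,400),interpolation=cv2.INTER_CUBIC)]))
for d in(T,S):
    print(proj(d,[L,L+Rs.apply([0,50,0]),L+Rs.apply([0,-50,0])]).round(1))
E
```

```text
lip tumbler xy 0.3 131.1 z 211.6 yaw/tip/roll [-81.9   0.4   0.6]
wpB shift [ 0.216 -1.659 -0.938] turn [-0.045  0.058  0.052] F [ 0.3 -0.5 -3.6] q [ 36.   8. 103. -18.  79.  33.] t 19.52 w 23.1
blade n 333 pitch(front down +) 2.0 roll 0.8 z at lip 211.0
blade n 37 pitch(front down +) 0.2 roll -0.8 z at lip 211.4
[[238.7 200. ]
 [236.7 185.2]
 [240.7 214.9]]
[[253.  213.2]
 [233.9 209.8]
 [272.6 216.7]]
```

View pics/c14.png

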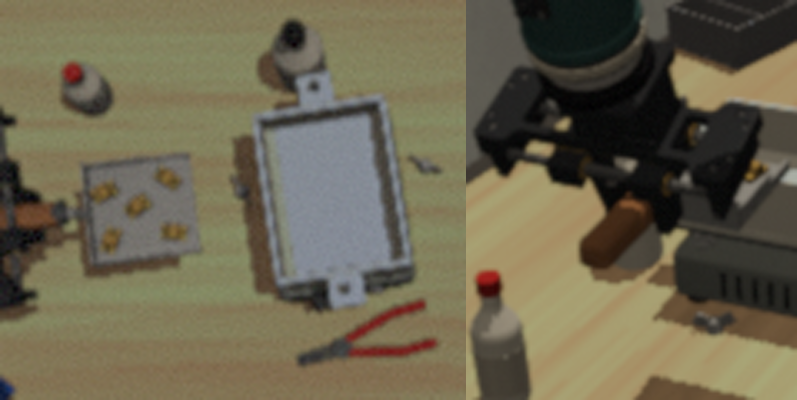

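```bash
python3 - <<'E'
from h import *
plan(*shov(0,64.5,172,8),'wpB')
E
```

```text
wpB shift [ 0.237 -1.77  -0.489] turn [0.747 0.174 0.055] F [ 0.2  0.5 -3.7] q [ 36.   8. 103. -18.  79.  33.] t 19.62 w 23.1
```

>>> servo_tool:
  motion:
    - [[0.03, -0.2, 0], [0.1, 0.03, 0.01], 10]
    - [[0.05, -0.35, -0.1], [0.15, 0.03, 0.01], 10]
    - [[0.05, -0.4, -0.1], [0.15, 0.04, 0.01], 10]
    - [[0.05, -0.4, -0.1], [0.15, 0.04, 0.01], 10]
    - [[0.03, -0.2, -0.1], [0.15, 0.03, 0.01], 10]
    - [[0, -0.1, 0], [0, 0, 0], 10]
    - [[0, 0, 0], [0, 0, 0], 10]

```text
t: 20.5
eef_pos: [499.8, 189.4, 223.8]
tcp_rot: [-89.4, 77.8, -80.7]
contact_force: [-0.4, 0.4, -3.9]
gripper_width: 0.262
```

```bash
python3 - <<'E'
from h import *
lipnow();plan(*shov(0,64.5,160,8),'wpB')
E
```

```text
lip tumbler xy -1.0 65.0 z 177.7 yaw/tip/roll [-81.2   7.8   0.1]
wpB shift [ 0.039 -0.009 -0.431] turn [ 0.016  0.014 -0.015] F [-0.4  0.4 -3.9] q [ 25.   3. 108. -12.  73.  21.] t 20.5 w 23.1
```

>>> servo_tool:
  motion:
    - [[0.03, -0.01, -0.2], [0, 0, 0], 10]
    - [[0, 0, -0.15], [0, 0, 0], 10]
    - [[0, 0, -0.05], [0, 0, 0], 10]
    - [[0, 0, 0], [0, 0, 0], 10]

```text
t: 21.0
eef_pos: [500.7, 190.2, 206.3]
tcp_rot: [-89.6, 77.8, -80.7]
contact_force: [-0.0, 0.4, -3.8]
gripper_width: 0.265
```

```bash
python3 - <<'E'
from h import *
lipnow();plan(*shov(0,64.5,156,8),'wpB')
E
```

```text
lip tumbler xy 0.4 65.7 z 160.3 yaw/tip/roll [-81.1   7.8   0.1]
wpB shift [ 0.016 -0.031 -0.094] turn [ 0.018  0.011 -0.028] F [-0.   0.4 -3.8] q [ 26.   4. 109. -12.  71.  21.] t 21.0 w 23.3
```

>>> servo_tool:
  motion:
    - [[0.01, -0.03, -0.08], [0, 0, 0], 10]
    - [[0, 0, -0.06], [0, 0, 0], 10]
    - [[0, 0, -0.05], [0, 0, 0], 10]

```text
t: 21.38
eef_pos: [502.0, 190.1, 200.0]
tcp_rot: [-88.9, 77.9, -80.0]
contact_force: [-2.8, 2.6, 1.1]
gripper_width: 0.264
```

```bash
python3 - <<'E'
from h import *
lipnow();plan(*shov(0,64.5,155,8),'wpB');print(sensors.observe()['ft_torque'])
E
```

```text
lip tumbler xy 1.8 65.3 z 153.9 yaw/tip/roll [-81.1   7.9   0.2]
wpB shift [-0.017 -0.027  0.037] turn [ 0.011  0.025 -0.031] F [-2.8  2.6  1.1] q [ 25.   4. 110. -12.  70.  21.] t 21.38 w 23.2
[ 0.11724233  0.1148821  -0.18690493]
```

```bash
python3 - <<'E'
from h import *
S=cap('side','side9');T=cap('top','top6');a=T['color'][:,:,::-1];b=S['color'][:,:,::-1]
cv2.imwrite('pics/c15.png',np.hstack([cv2.resize(a[150:250,200:320],(480,400),interpolation=cv2.INTER_CUBIC),cv2.resize(b[170:260,200:270],(311,400),interpolation=cv2.INTER_CUBIC)]))
prev=None
for th in range(8,61,4):
    P,R=shov(1,64.5,154,th)
    if prev is not None: print(th,((P-prev[0])/40).round(3),(np.degrees((R*prev[1].inv()).as_rotvec())/10).round(3))
    prev=(P,R)
E
```

```text
12 [ 0.013 -0.089  0.255] [ 0.396  0.06  -0.   ]
16 [ 0.016 -0.107  0.248] [0.396 0.06  0.   ]
20 [ 0.019 -0.123  0.24 ] [0.396 0.06  0.   ]
24 [ 0.021 -0.14   0.231] [ 0.396  0.06  -0.   ]
28 [ 0.023 -0.155  0.22 ] [0.396 0.06  0.   ]
32 [ 0.026 -0.17   0.209] [0.396 0.06  0.   ]
36 [ 0.028 -0.184  0.196] [0.396 0.06  0.   ]
40 [ 0.03  -0.197  0.183] [ 0.396  0.06  -0.   ]
44 [ 0.032 -0.209  0.169] [ 0.396  0.06  -0.   ]
48 [ 0.033 -0.22   0.153] [0.396 0.06  0.   ]
52 [ 0.035 -0.23   0.137] [ 0.396  0.06  -0.   ]
56 [ 0.036 -0.239  0.121] [0.396 0.06  0.   ]
60 [ 0.037 -0.247  0.104] [ 0.396  0.06  -0.   ]
```

View pics/c15.png

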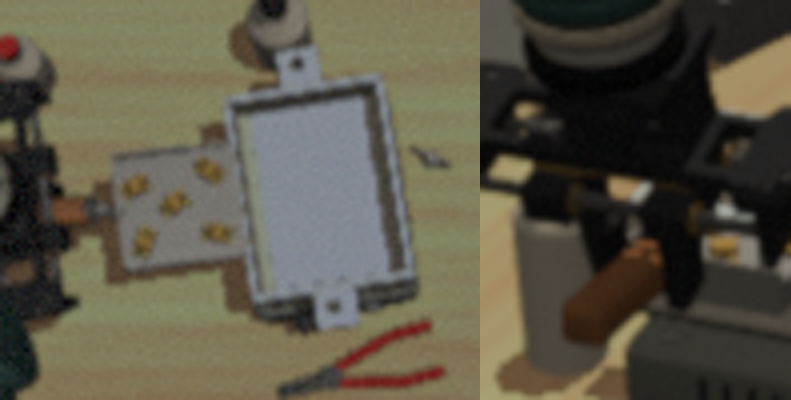

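Top crop: the blade's front edge lies along the +y rim at about (240,200), with all five clamps still on the blade. I'll tip about the edge.

>>> servo_tool:
  motion:
    - [[0.01, -0.09, 0.24], [0.4, 0.06, 0], 10]
    - [[0.01, -0.11, 0.24], [0.4, 0.06, 0], 10]
    - [[0.01, -0.12, 0.23], [0.4, 0.06, 0], 10]
    - [[0, 0, 0], [0, 0, 0], 10]

```text
t: 21.98
eef_pos: [504.3, 176.3, 231.6]
tcp_rot: [10.8, 89.5, 19.8]
contact_force: [-0.3, 1.0, 0.5]
gripper_width: 0.267
```

```bash
python3 - <<'E'
from h import *
lipnow();plan(*shov(0.5,64.5,154,22),'to22');plan(*shov(0.5,64.5,154,30),'to30');print(sensors.observe()['ft_torque'])
E
```

```text
lip tumbler xy 2.6 64.5 z 155.1 yaw/tip/roll [-80.8  20.1   0.6]
to22 shift [-0.003 -0.067  0.084] turn [ 0.18   0.08  -0.037] F [-0.3  1.   0.5] q [ 17.  -0. 110.   0.  70.   8.] t 21.98 w 23.5
to30 shift [ 0.044 -0.377  0.525] turn [ 0.971  0.202 -0.033] F [-0.3  1.   0.5] q [ 17.  -0. 110.   0.  70.   8.] t 21.98 w 23.5
[-0.03105169 -0.00933544 -0.08057389]
```

>>> servo_tool:
  motion:
    - [[0, -0.14, 0.21], [0.4, 0.08, -0.02], 10]
    - [[0.01, -0.15, 0.21], [0.4, 0.07, -0.02], 10]
    - [[0.02, -0.17, 0.2], [0.4, 0.06, 0], 10]
    - [[0, 0, 0], [0, 0, 0], 10]

```text
t: 22.48
eef_pos: [507.5, 158.0, 257.6]
tcp_rot: [87.4, 77.8, 96.1]
contact_force: [-0.5, 1.8, 1.4]
gripper_width: 0.267
```

```bash
python3 - <<'E'
from h import *
lipnow();plan(*shov(0.5,64.5,153.5,36),'to36');plan(*shov(0.5,64.5,153.5,44),'to44');print(sensors.observe()['ft_torque'])
S=cap('side','side10');T=cap('top','top7');a=T['color'][:,:,::-1];b=S['color'][:,:,::-1]
cv2.imwrite('pics/c16.png',np.hstack([cv2.resize(a[150:250,200:320],(480,400),interpolation=cv2.INTER_CUBIC),cv2.resize(b[150:260,200:280],(291,400),interpolation=cv2.INTER_CUBIC)]))
E
```

```text
lip tumbler xy 2.6 65.0 z 154.6 yaw/tip/roll [-81.   32.2   0.7]
to36 shift [ 0.004 -0.192  0.159] turn [ 0.371  0.113 -0.005] F [-0.5  1.8  1.4] q [  7.  -2. 110.  13.  73.  -6.] t 22.48 w 23.6
to44 shift [ 0.066 -0.598  0.511] turn [ 1.162e+00  2.330e-01 -1.000e-03] F [-0.5  1.8  1.4] q [  7.  -2. 110.  13.  73.  -6.] t 22.48 w 23.6
[-0.18030045 -0.06190572  0.03155179]
```

View pics/c16.png

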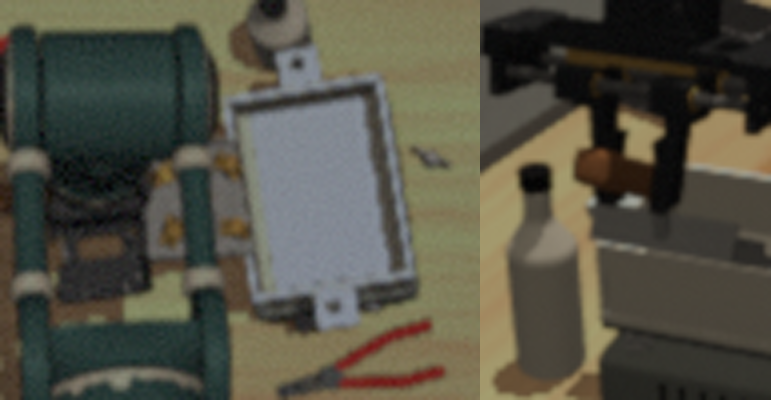

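Top crop: no clamp has slid yet at 32° (four visible at about (160..235,165..230)), and the edge is at the rim. Continuing.

>>> servo_tool:
  motion:
    - [[0, -0.21, 0.16], [0.4, 0.1, 0], 10]
    - [[0.03, -0.21, 0.17], [0.4, 0.07, 0], 10]
    - [[0.03, -0.21, 0.16], [0.4, 0.06, 0], 10]
    - [[0, 0, 0], [0, 0, 0], 10]
    - [[0, 0, 0], [0, 0, 0], 10]

```text
t: 23.2
eef_pos: [510.2, 137.2, 278.3]
tcp_rot: [89.4, 65.8, 98.6]
contact_force: [-2.0, 0.5, 3.4]
gripper_width: 0.264
```

```bash
python3 - <<'E'
from h import *
lipnow();plan(*shov(0.5,64,154,50),'to50');plan(*shov(0.5,64,154,56),'to56');print(sensors.observe()['ft_torque'])
S=cap('side','side11');T=cap('top','top8');a=T['color'][:,:,::-1];b=S['color'][:,:,::-1]
cv2.imwrite('pics/c17.png',np.hstack([cv2.resize(a[150:250,200:320],(480,400),interpolation=cv2.INTER_CUBIC),cv2.resize(b[150:260,200:280],(291,400),interpolation=cv2.INTER_CUBIC)]))
E
```

```text
lip tumbler xy 2.5 68.1 z 153.4 yaw/tip/roll [-80.6  44.2   0.4]
to50 shift [ 0.052 -0.425  0.231] turn [ 0.565  0.114 -0.055] F [-2.   0.5  3.4] q [ -3.  -1. 109.  24.  78. -18.] t 23.2 w 23.3
to56 shift [ 0.106 -0.781  0.418] turn [ 1.158  0.207 -0.054] F [-2.   0.5  3.4] q [ -3.  -1. 109.  24.  78. -18.] t 23.2 w 23.3
[-0.47511951 -0.05878916 -0.04337248]
```

View pics/c17.png

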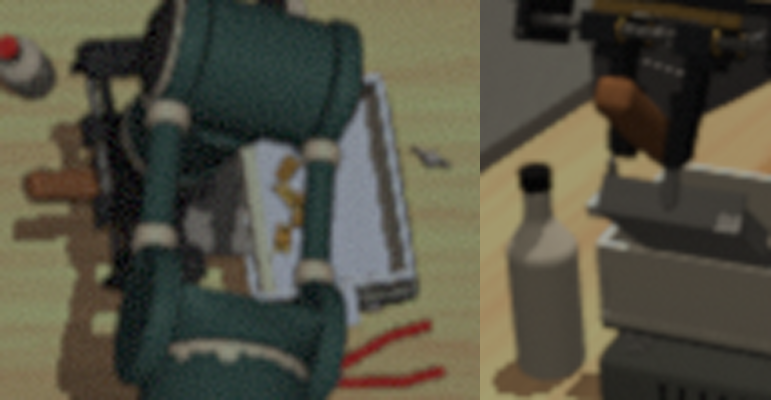

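Top crop: clamps are now in the tub at about (290,165..245). The edge has drifted outward to y≈68, so I'll correct inward while tipping on.

>>> servo_tool:
  motion:
    - [[0.02, -0.22, 0.12], [0.28, 0.06, -0.03], 10]
    - [[0.03, -0.22, 0.12], [0.28, 0.06, -0.02], 10]
    - [[0.03, -0.2, 0.1], [0.3, 0.05, 0], 10]
    - [[0, 0, 0], [0, 0, 0], 10]
    - [[0, 0, 0], [0, 0, 0], 10]

```text
t: 23.92
eef_pos: [513.7, 116.1, 292.7]
tcp_rot: [89.8, 56.7, 98.8]
contact_force: [-0.1, 0.5, 2.4]
gripper_width: 0.261
```

```bash
python3 - <<'E'
from h import *
lipnow();plan(*shov(0.5,64,154,56),'to56');print(sensors.observe()['ft_torque'])
S=cap('side','side12');T=cap('top','top9');a=T['color'][:,:,::-1];b=S['color'][:,:,::-1]
cv2.imwrite('pics/c18.png',np.hstack([cv2.resize(a[150:250,200:320],(480,400),interpolation=cv2.INTER_CUBIC),cv2.resize(b[150:260,200:280],(291,400),interpolation=cv2.INTER_CUBIC)]))
E
```

```text
lip tumbler xy 2.2 67.5 z 154.9 yaw/tip/roll [-80.8  53.3   0.2]
to56 shift [ 0.016 -0.252  0.058] turn [ 0.265  0.054 -0.042] F [-0.1  0.5  2.4] q [-10.   1. 108.  32.  84. -26.] t 23.93 w 23.0
[-0.14635713 -0.20060713  0.06084348]
```

View pics/c18.png

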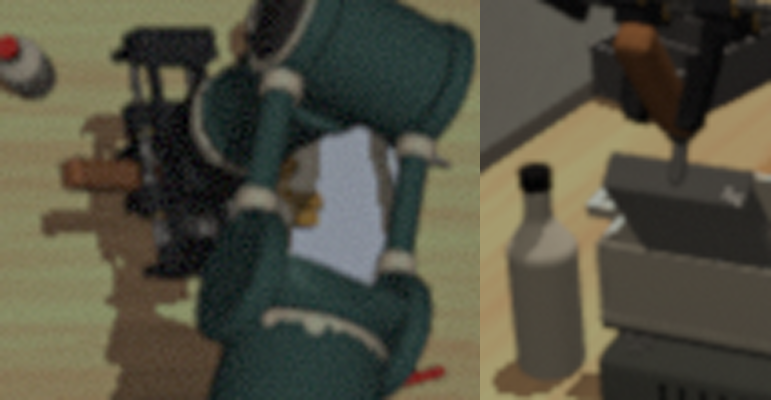

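>>> servo_tool:
  motion:
    - [[0.02, -0.18, 0.04], [0.25, 0.05, -0.03], 10]
    - [[0.01, -0.1, 0.02], [0.1, 0.02, 0], 10]
    - [[0, 0, 0], [0, 0, 0], 10]
    - [[0, 0, 0], [0, 0, 0], 10]
    - [[0, 0, 0], [0, 0, 0], 10]

```text
t: 24.65
eef_pos: [514.8, 106.7, 297.7]
tcp_rot: [89.7, 52.6, 98.7]
contact_force: [0.1, 0.9, 3.3]
gripper_width: 0.262
```

```bash
python3 - <<'E'
from h import *
lipnow();plan(*shov(0,100,230,0),'out')
S=cap('side','side13');T=cap('top','top10')
prev=None
E
```

```text
lip tumbler xy 1.8 68.0 z 155.2 yaw/tip/roll [-80.9  57.4   0.3]
out shift [-0.489  3.058 -1.056] turn [-5.672 -0.859 -0.036] F [0.1 0.9 3.3] q [-13.   3. 107.  34.  86. -29.] t 24.65 w 23.1
```

>>> servo_tool:
  motion:
    - [[0, 0, 0.3], [0, 0, 0], 10]
    - [[0, 0, 0.5], [0, 0, 0], 10]
    - [[0, 0, 0.3], [-0.3, -0.05, 0], 10]
    - [[-0.05, 0.3, 0], [-0.6, -0.09, 0], 10]
    - [[-0.05, 0.3, -0.1], [-0.6, -0.09, 0], 10]
    - [[-0.05, 0.4, -0.2], [-0.7, -0.1, 0], 10]
    - [[-0.05, 0.4, -0.3], [-0.7, -0.1, 0], 10]
    - [[-0.06, 0.4, -0.3], [-0.7, -0.1, 0], 10]
    - [[-0.06, 0.4, -0.3], [-0.7, -0.1, 0], 10]
    - [[-0.06, 0.4, -0.3], [-0.7, -0.1, 0], 10]
    - [[-0.06, 0.4, -0.3], [-0.5, -0.1, 0], 10]
    - [[-0.05, 0.3, -0.2], [-0.2, 0, 0], 10]
    - [[0, 0, 0], [0, 0, 0], 10]

```text
t: 26.38
eef_pos: [493.4, 243.1, 269.1]
tcp_rot: [-89.0, 68.1, -80.9]
contact_force: [0.0, -0.4, -3.0]
gripper_width: 0.265
```

```bash
python3 - <<'E'
from h import *
lipnow();plan(*shov(0,130,215,0),'out')
T=cap('top','top11');S=cap('side','side14');a=T['color'][:,:,::-1];b=S['color'][:,:,::-1]
p,r,s=pose();Rs=r*toolR(90,-20).inv();L=p+Rs.apply(OFF);y=Rs.as_euler('ZYX',degrees=True)[0]
bladefit(T,L[:2],y,150,300);bladefit(S,L[:2],y,150,300)
cv2.imwrite('pics/c19.png',cv2.resize(a[140:260,160:320],None,fx=5,fy=5,interpolation=cv2.INTER_CUBIC))
E
```

```text
lip tumbler xy -0.8 113.4 z 248.6 yaw/tip/roll [-81.8  -1.9   0.4]
out shift [-0.065  0.39  -0.716] turn [0.178 0.066 0.044] F [ 0.  -0.4 -3. ] q [ 36.   7. 101. -20.  83.  32.] t 26.38 w 23.3
blade n 473 pitch(front down +) -1.9 roll -0.2 z at lip 250.3
blade n 76 pitch(front down +) -0.3 roll -0.3 z at lip 249.2
```

View pics/c19.png

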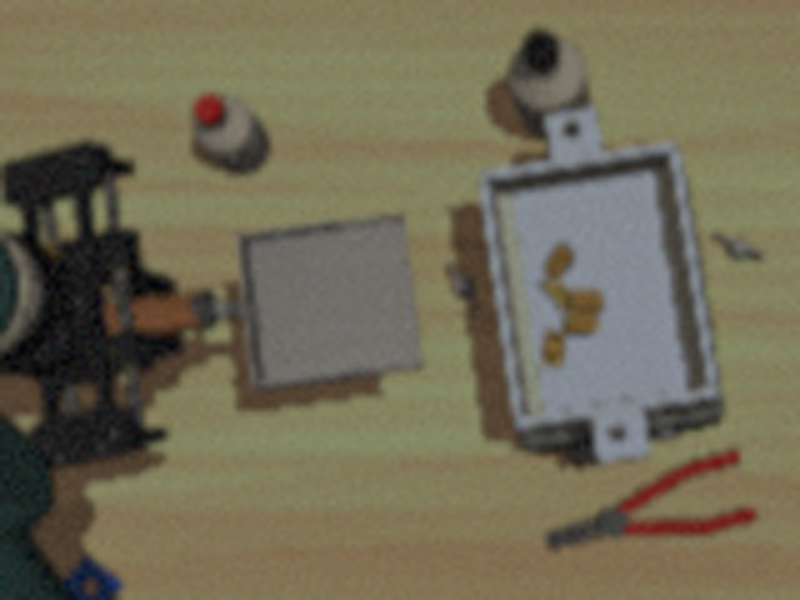

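The blade is empty and five clamps lie in the tub, at about (558,260), (553,290), (592,300), (582,322) and (553,347). I'll take the shovel back to its own place.

```bash
cat >> h.py <<'E'
def shovw(L,yaw,th=0,off=OFF):
    Rs=Ro.from_euler('ZY',[yaw,th],degrees=True); return np.array(L)-Rs.apply(off),toolR(yaw+90,-20+th)
E
python3 - <<'E'
from h import *
plan(*shovw([622,309,200],-6.9),'above')
E
```

```text
above shift [-0.598  2.159 -1.122] turn [0.098 0.179 7.503] F [-0.6 -0.8 -3.1] q [ 35.   7. 101. -20.  83.  32.] t 26.48 w 23.6
```

>>> servo_tool:
  motion:
    - [[-0.05, 0.15, 0], [0.1, 0.18, 0.3], 10]
    - [[-0.06, 0.25, 0], [0, 0, 0.7], 10]
    - [[-0.06, 0.25, 0], [0, 0, 0.8], 10]
    - [[-0.06, 0.25, 0], [0, 0, 0.8], 10]
    - [[-0.06, 0.25, 0], [0, 0, 0.8], 10]
    - [[-0.06, 0.25, 0], [0, 0, 0.8], 10]
    - [[-0.06, 0.25, 0], [0, 0, 0.8], 10]
    - [[-0.06, 0.25, 0], [0, 0, 0.8], 10]
    - [[-0.06, 0.25, 0], [0, 0, 0.8], 10]
    - [[-0.05, 0.1, -0.2], [0, 0, 0.5], 10]
    - [[0, 0, -0.4], [0, 0, 0.3], 10]
    - [[0, 0, 0], [0, 0, 0], 10]

```text
t: 27.98
eef_pos: [476.4, 318.5, 261.8]
tcp_rot: [-90.7, 69.5, -8.0]
contact_force: [0.3, 0.1, -2.8]
gripper_width: 0.267
```

```bash
python3 - <<'E'
from h import *
plan(*shovw([622,309,30],-6.9),'above');lipnow()
E
```

```text
above shift [-0.152  0.241 -5.158] turn [0.032 0.049 0.039] F [ 0.3  0.1 -2.8] q [ 40.  -5. 114. -18.  59. -35.] t 27.98 w 23.5
lip tumbler xy 142.5 301.4 z 237.8 yaw/tip/roll [-7.3 -0.5 -0.3]
```

>>> servo_tool:
  motion:
    - [[-0.15, 0.24, -0.2], [0.03, 0.05, 0.04], 10]
    - [[0, 0, -0.5], [0, 0, 0], 10]
    - [[0, 0, -0.7], [0, 0, 0], 10]
    - [[0, 0, -0.7], [0, 0, 0], 10]
    - [[0, 0, -0.7], [0, 0, 0], 10]
    - [[0, 0, -0.7], [0, 0, 0], 10]
    - [[0, 0, -0.6], [0, 0, 0], 10]
    - [[0, 0, -0.4], [0, 0, 0], 10]
    - [[0, 0, -0.2], [0, 0, 0], 10]
    - [[0, 0, 0], [0, 0, 0], 10]

```text
t: 29.22
eef_pos: [468.9, 327.9, 64.2]
tcp_rot: [-90.0, 70.1, -7.1]
contact_force: [-0.4, -1.1, -3.7]
gripper_width: 0.266
```

```bash
python3 - <<'E'
from h import *
plan(*shovw([622,309,30],-6.9),'above');lipnow()
T=cap('top','top12');S=cap('side','side15')
p,r,s=pose();Rs=r*toolR(90,-20).inv();L=p+Rs.apply(OFF);y=Rs.as_euler('ZYX',degrees=True)[0];print(L)
bladefit(T,L[:2],y,10,150);bladefit(S,L[:2],y,10,150)
E
```

```text
above shift [ 0.034  0.005 -0.217] turn [-0.    -0.01   0.019] F [-0.4 -1.1 -3.7] q [ 41.   8. 124. -25.  38. -24.] t 29.23 w 23.5
lip tumbler xy 136.5 312.5 z 38.4 yaw/tip/roll [-7.1  0.1 -0. ]
[621.29368391 308.91867445  39.8992676 ]
blade n 301 pitch(front down +) 0.3 roll -0.6 z at lip 40.0
blade n 380 pitch(front down +) 1.2 roll -0.8 z at lip 40.0
```

>>> servo_tool:
  motion:
    - [[0, 0, -0.3], [0, 0, 0], 10]
    - [[0, 0, -0.3], [0, 0, 0], 10]
    - [[0, 0, -0.1], [0, 0, 0], 10]
    - [[0, 0, 0], [0, 0, 0], 10]

```text
t: 29.82
eef_pos: [471.0, 329.7, 37.7]
tcp_rot: [-89.3, 69.9, -6.4]
contact_force: [0.0, -0.3, -2.2]
gripper_width: 0.27
```

```bash
python3 - <<'E'
from h import *
plan(*shovw([622,309,0],-6.9),'above');lipnow()
E
```

```text
above shift [-0.017 -0.037 -0.304] turn [-0.024  0.018  0.018] F [ 0.  -0.3 -2.2] q [ 41.  10. 124. -27.  34. -21.] t 29.82 w 23.8
lip tumbler xy 138.9 314.0 z 12.6 yaw/tip/roll [-7.1 -0.1  0.3]
```

>>> servo_tool:
  motion:
    - [[-0.01, -0.03, -0.15], [-0.02, 0.01, 0], 10]
    - [[0, 0, -0.08], [0, 0, 0], 10]
    - [[0, 0, -0.04], [0, 0, 0], 10]

```text
t: 30.2
eef_pos: [471.0, 328.7, 26.7]
tcp_rot: [-89.8, 69.9, -6.9]
contact_force: [0.2, -0.2, -1.8]
gripper_width: 0.265
```

```bash
python3 - <<'E'
from h import *
plan(*shovw([622,309,0],-6.9),'above');lipnow()
E
```

```text
above shift [-0.017 -0.014 -0.03 ] turn [-0.007  0.012  0.018] F [ 0.2 -0.2 -1.8] q [ 41.  11. 125. -28.  33. -20.] t 30.2 w 23.4
lip tumbler xy 138.7 313.0 z 1.5 yaw/tip/roll [-7.1 -0.1  0.1]
```

>>> servo_tool:
  motion:
    - [[0, 0, -0.05], [0, 0, 0], 10]
    - [[0, 0, 0], [0, 0, 0], 10]

```text
t: 30.45
eef_pos: [471.7, 329.1, 26.0]
tcp_rot: [-89.6, 69.8, -6.8]
contact_force: [-0.5, -0.7, 0.0]
gripper_width: 0.261
```

```bash
python3 - <<'E'
from h import *
plan(*shovw([622,309,0],-6.9),'above');lipnow()
E
```

```text
above shift [-0.034 -0.024 -0.013] turn [-0.01   0.021  0.02 ] F [-0.5 -0.7  0. ] q [ 41.  11. 125. -28.  33. -20.] t 30.45 w 23.0
lip tumbler xy 139.5 313.2 z 1.1 yaw/tip/roll [-7.1 -0.2  0.1]
```

>>> servo_tool:
  motion:
    - [[0, 0, -0.04], [0, 0, 0], 10]
    - [[0, 0, -0.03], [0, 0, 0], 10]
    - [[0, 0, 0], [0, 0, 0], 24]
    - [[0, 0, 0], [0, 0, 0], 27]
    - [[0, 0, 0], [0, 0, 0], 34]
    - [[0, 0, 0], [0, 0, 0], 44]
    - [[0, 0, 0], [0, 0, 0], 55]
    - [[0, 0, 0], [0, 0, 0], 60]
  grip_force: 20

```text
t: 31.45
eef_pos: [473.6, 331.0, 25.8]
tcp_rot: [-89.0, 69.6, -6.2]
contact_force: [0.5, -0.7, -0.1]
gripper_width: 0.679
```

```bash
python3 - <<'E'
from h import *
plan(*shovw([622,309,0],-6.9),'above');lipnow()
T=cap('top','top13');S=cap('side','side16')
bladefit(T,(622,309),-6.9,-15,40);bladefit(S,(622,309),-6.9,-15,40)
E
```

```text
above shift [-0.082 -0.071 -0.008] turn [-0.028  0.046  0.017] F [ 0.5 -0.7 -0.1] q [ 41.  12. 125. -28.  33. -19.] t 31.45 w 59.8
lip tumbler xy 141.8 314.9 z 1.4 yaw/tip/roll [-7.1 -0.4  0.3]
blade n 295 pitch(front down +) 0.2 roll -0.7 z at lip 3.7
blade n 380 pitch(front down +) 0.1 roll 0.1 z at lip 3.7
```

Shovel flat on the bench. Retreating upward.

>>> servo_tool:
  motion:
    - [[-0.02, -0.02, 0.15], [0, 0, 0], 70]
    - [[0, 0, 0.4], [0, 0, 0], 80]
    - [[0, 0, 0.7], [0, 0, 0], 80]
    - [[0, 0, 0.9], [0, 0, 0], 80]
    - [[0, 0, 0.9], [0, 0, 0], 80]
    - [[0, 0, 0.9], [0, 0, 0], 80]
    - [[0, 0, 0.5], [0, 0, 0], 80]
    - [[0, 0, 0.2], [0, 0, 0], 80]
    - [[0, 0, 0], [0, 0, 0], 80]
    - [[0, 0, 0], [0, 0, 0], 80]

```text
t: 32.8
eef_pos: [471.4, 330.1, 225.7]
tcp_rot: [-88.1, 69.4, -5.2]
contact_force: [-0.3, -0.6, -0.4]
gripper_width: 0.908
```

```bash
python3 - <<'E'
from h import *
print(pose()[0],sensors.observe()['t'])
T=cap('top','top14');S=cap('side','side17')
bladefit(T,(622,309),-6.9,-15,40);bladefit(S,(622,309),-6.9,-15,40)
cv2.imwrite('pics/f1.png',cv2.resize(T['color'][130:270,150:400,::-1],None,fx=3.2,fy=3.2,interpolation=cv2.INTER_CUBIC))
E
```

```text
[471.36315174 330.06462439 225.69096298] 32.8
blade n 284 pitch(front down +) -1.7 roll -0.6 z at lip 4.9
blade n 695 pitch(front down +) 0.1 roll 0.1 z at lip 3.4
```

View pics/f1.png

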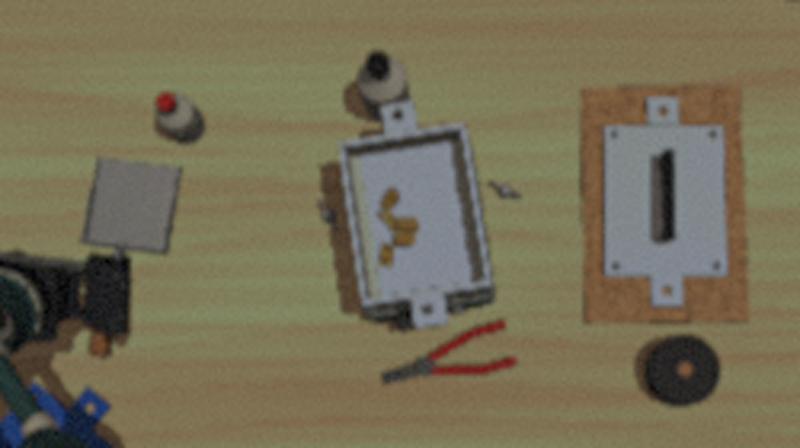

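View pics/side17.png

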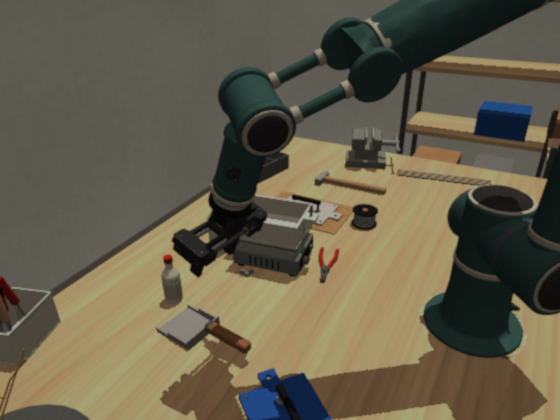

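The final pictures show the cover centred on the mat, the five clamps in the tub, the shovel flat and empty on the bench, and the gripper clear. The other items are where they were. Handing in.

```bash
python3 -c "
from bench import job
print(job.hand_in())"
```

```text
the job is handed in; nothing more can be done
None
```

The job is done and handed in at about 33 s of the 72 s allowed; the hand-in gave no verdict.

- **Cover:** I lifted it straight up off the studs, level. It now lies flat, handle up, in the middle of the cork mat, within about 5 mm of centre.
- **Clamps:** I carried the shovel level, pressed its front edge on the tub's +y rim, and tipped it to 57°. The last top view shows all five clamps in the tub and an empty blade.
- **Shovel:** I set it back at its starting place. The side camera shows it flat to within 0.1°; the top camera read 0.2° before the gripper withdrew and 1.7° after. I trust the side view, which has more points on the blade.
- **Everything else:** the bottles, wing nuts, pliers, spool and hammer look unmoved in both pictures. I judged this by eye and did not measure it.

**Edge drift:** during the last part of the tipping, the blade's edge moved outward on the rim, from about 65 mm to 68 mm from the tub's centre line. My correction brought it back only slightly, but it stayed within the rim (outer face at 70 mm). The contact forces I read at the ends of the moves stayed near 10 N or below.

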